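# Load the nest, unhook the sagging gate bolt and hold the guard gate ajar

## Robot

A 6-joint arm with a two-finger parallel gripper is mounted at the origin on the work surface. World frame = base frame: x ahead of the robot, y to its left, z up, the work surface at z = 0. Lengths are in m, angles in rad, forces in N, time in s.
With the tool pointing down it reaches from about 0.3 to 0.95 m from the base axis. Payload 3.1 kg.
Tool frame: the origin (TCP) lies midway between the tips of the shut fingers; the grasp point (between the pads) lies 19 mm behind it; z points along the fingers, x is the direction in which the jaws open and shut, and the axes are right-handed (so a half turn about z gives the same grasp; the last joint's range is limited). The gripper opens to 85 mm and grips with 20 to 120 N. Pads are 22 mm wide; open, the fingers measure 114 mm over their backs; the gripper's body (76 mm by 85 mm) begins 54 mm behind the grasp point. The pads swing forward as they close: fully open they stand 13 mm farther back than shut.
Start: joints at [1.097, 0.308, 1.634, -0, 1.2, -0.07], TCP at [0.246, 0.575, 0.204] pointing down, gripper open.
Joint ranges: [-3.06, 3.06], [-0.79, 1.96], [0.05, 2.63], [-1.19, 4.34], [0.05, 2.64], [-2.94, 2.94]. Speed limits (rad/s): [2.79, 2.79, 3.14, 3.14, 3.14, 3.14].

## Interface

Orientations are given as a unit quaternion [x, y, z, w].
In Python, from cell import manip gives the robot as it stands. The module is installed in compiled form; this text tells all that it offers.
- The arm moves only by the shell command python3 -m jog 'ROWS'. ROWS is JSON, a list of rows, each an object with "delta_pos": the shift along the tool's x, y, z scaled (see below), a list of three; "rotation": the turn, a rotation vector about the tool's x, y, z scaled (see below), a list of three; "fingers": the opening, from 0 (shut) to 1 (fully open). A call has 1 to 12 rows; each row shifts and turns the commanded pose from where the row before left it, along the tool's axes as they then stand; what a row does not reach is not made up. The controller multiplies each number of a shift by 0.6 m and each number of a turn by 360 degrees. A row lasts 1/12 s, in which the tool goes at most 41.7 mm and 7.16 degrees, less where a joint would pass 70% of its speed; a pose out of reach is approached as far as the arm can. A call with a number of a shift or a turn outside -1 to 1 is refused whole. A call with a gripper value outside its range is refused whole. The fingers move at their own pace and stop on an object; the grip force is fixed at half the most. Time passes only in rows, so rows that do not move let the fingers close. It gives the time, the measured TCP pose, the force and the opening at its end, in the units of the state.
- manip.state(): the state, without advancing time (a new reading comes with each control period).
- manip.grab_frame(name): name is "scene" or "top" or "wrist"; returns (picture, depth): 420x560x3 uint8, red, green, blue; 420x560 float32, m along the optical axis (not along the pixel's ray), 0 where there is no reading.
- manip.get_calibration(name): a dict with "vfov" (degrees; the focal length in pixels is half the picture's height over the tangent of half this angle, whatever the lens; pixels are square), "cx", "cy" (the principal point, pixels), "k1" (the pictures are not rectified: a ray, as slopes to the right and down, at radius r is drawn at 1 + k1 r^2 times it, then the intrinsics apply), "camera_from_world" (4x4, takes a point from world to camera coordinates). Camera axes: x right, y down, z forward; pixel columns grow to the right and rows downward; lengths in m; the calibration is good to about 2 mm. A picture is of the moment at which its call begins: read the wrist's pose just before it. get_calibration takes no time and is no camera call; for the wrist camera it gives the pose at the moment of the call.
- manip.close_job(): hands the job in, once; it reports no verdict.
The state is a dict: "time_s": time; "joint_pos": joint angles; "qvel": joint speeds; "effort": joint torques, N m; "position": TCP position; "tcp_rot": TCP orientation; "contact_force": force on the tool from outside, world axes, zero at the start; "torque": the same for the moment, N m; "gripper_width": finger opening in m.
Only numpy, scipy, OpenCV 4.12 (cv2) and the standard library are available. Lean on these libraries where they do the work, as an engineer would, in place of code of your own. Each camera call takes 0.05 s, during which the arm holds its last target.

## Task

Lay the loose round blank flat in the round pocket of the steel nest, so that the nest is ready to go into the station. Then free the barrel bolt of the guard gate - it sags and its notch hooks on the keeper's bent-up lip, so lift it by its knob while you draw it clear, without forcing it - and pull the gate about 10 cm ajar at its free edge. The gate closes itself, so finish while holding it there for me; leave the other things on the bench where they are.

Things in the scene. Friction and masses are not known exactly. Their poses are not given: they have to be found in the camera images.
- blank_center (a point): centre (half-way up) of the loose round blank: a plain dark steel disc, 50 mm diameter, 12 mm thick, 0.1 to 0.25 kg, lying flat on the bench at the start. Do not confuse it with the square dark blank of the same thickness nearby
- round_pocket (a point): centre of the floor of the round pocket in the nest, 15 mm above the bench. The nest is a fixed flat steel block 140 x 76 x 20 mm with a round pocket (56 mm diameter, 5 mm deep) and, beside it, a square pocket 56 mm wide of the same depth; x axis: along the nest from the round to the square pocket, z up. A seated blank stands 7 mm proud of the nest, its centre 6 mm above this point
- knob (a point): centre of the knob head of the gate's barrel bolt: a black cylinder 18 mm diameter, 16 mm high, on an upright 12 mm steel stem 38 mm long; best taken from above. While the bolt is shot and sags it is 217 mm above the bench, 32 mm above the gate's top and 16 mm in front of the gate's face. Moves with bolt and gate. z: up along the stem; y: along the bolt, the way it is drawn
- keeper_lip (a point): middle of the top edge of the bent-up dark steel lip (5 mm thick) of the keeper, a steel staple on the fixed latch post beside the gate's free edge. While the bolt sags the lip stands 6 mm deep in a 12 mm notch under it and stops it after about 3 mm; cleared with the bolt tilted up 0.045 rad or more, kept so for 35 mm of draw. Until then the staple also keeps the gate from coming forward
- bolt_tilt (a joint): how far the sagging bolt is tilted up about its rear bush: 0 (sagged by its weight, nose 0.07 rad below level) to 0.11 rad (stop). The bush stays on the gate, 85 mm from the knob with the bolt shot, 35 mm when drawn: lifting the knob 5.5 mm gives 0.065 rad at first, more as it is drawn (let it come down 2 mm over the full draw). Lifting takes about 2 N; it falls back when let go
- bolt (a joint): draw of the bolt along its own axis, 0 (fully shot, nose in the keeper) to 0.050 m (stop, fully drawn towards the hinge); clear of the keeper beyond 0.036. Stiff: about 2 N, stays where it is left
- gate (a joint): opening of the guard gate about its upright hinge, 0 (shut) to 1.2 rad, free edge swinging towards the robot; the free edge is 255 mm from the hinge, so 0.4 rad is about 100 mm. A spring closes it with 0.3 N m when shut and 0.5 N m at 0.4 rad (about 3 N at the knob)
- gate_hinge (a point): on the hinge line, level with the top of the gate (185 mm above the bench), at its front face. Axes turn with the gate: x is square to the gate, away from the robot side; -y runs along the gate from the hinge to its free edge; z up. The gate is an aluminium-framed clear panel, 251 mm wide, 155 mm high, 25 mm thick, its underside 30 mm above the bench
- gate_edge (a point): top front corner of the gate's free edge, 255 mm from the hinge line, 185 mm above the bench
- square_blank: bystander: loose dark steel square sheet blank, 49 x 49 x 12 mm, origin under its centre
- collar: bystander: loose steel collar, 32 mm diameter, 20 mm high, origin under its centre
- locating_pin: bystander: loose black locating pin on a 44 mm square foot, 72 mm high, origin under its centre
- wrench: bystander: loose steel wrench lying on the bench, 160 mm long
- threadlock: bystander: small red bottle with a white cap, 34 mm diameter, 85 mm high, origin under its centre
- screwdriver: bystander: loose screwdriver with a black handle, lying, 170 mm long
There are look-alikes about, which are no part of the job. What is shaped like the part that bears round_pocket but green or purple is not meant. Leave any blue or red look-alike of the part that bears blank_center alone.

How it is judged:
By the outcome, as a careful person would: the job done as asked, in the order asked, and still so for the second after the job is handed in, while the arm keeps its last pose, push and grip.
It also fails if it takes over 58 s, if anything falls off the work surface, if the arm or the gripper's body presses on something with over 40 N, if the wrist force passes 120 N, or if a joint passes its speed limit or range.

## Working session

There is one attempt and no reset: what is moved stays moved. The work goes in short steps, Python scripts to look and compute and a shell command to move; the robot and the scene stay as the last step left them, time stands still between calls to the robot, and variables do not carry over. Pictures are saved under pics/ and viewed, and the job is handed in when it is done.

```bash
mkdir -p pics; ls; cat > h.py <<'E'
import numpy as np, cv2, pickle
from cell import manip
def grab(n,tag):
    c=manip.get_calibration(n); p,d=manip.grab_frame(n)
    cv2.imwrite(f'pics/{tag}.png',p[:,:,::-1]); pickle.dump((c,p,d),open(f'pics/{tag}.pkl','wb'))
    return c,p,d
def load(tag): return pickle.load(open(f'pics/{tag}.pkl','rb'))
def ray(c,u,v,shape=(420,560)):
    f=shape[0]/2/np.tan(np.radians(c['vfov'])/2)
    K=np.array([[f,0,c['cx']],[0,f,c['cy']],[0,0,1.]])
    xd=np.array([(u-c['cx'])/f,(v-c['cy'])/f]); x=xd.copy()
    for _ in range(30): x=xd/(1+c['k1']*(x@x))
    T=np.linalg.inv(np.array(c['camera_from_world']))
    return T[:3,3],T[:3,:3]@np.array([x[0],x[1],1.])
def onz(c,u,v,z):
    o,d=ray(c,u,v); return o+d*(z-o[2])/d[2]
def dep(c,D,u,v):
    o,d=ray(c,u,v); return o+d*D[int(round(v)),int(round(u))]
def proj(c,P):
    f=210/np.tan(np.radians(c['vfov'])/2)
    q=np.array(c['camera_from_world'])@np.append(P,1); x=q[:2]/q[2]; x=x*(1+c['k1']*(x@x))
    return f*x+[c['cx'],c['cy']]
E
python3 - <<'E'
from h import *
np.set_printoptions(precision=4,suppress=True)
for n in ('scene','top','wrist'):
    c,p,d=grab(n,n+'0'); print(n,c['vfov'],c['k1'],c['cx'],c['cy'],np.linalg.inv(np.array(c['camera_from_world']))[:3])
print(manip.state())
E
```

```text
pics
scene 54.46691881018529 -0.0965990648097503 274.36160969258856 205.92722404876534 [[ 0.8193  0.3261 -0.4716  0.9681]
 [ 0.5733 -0.4471  0.6867 -0.7899]
 [ 0.0131 -0.8329 -0.5532  0.7429]]
top 54.33087572495278 -0.09781880185647517 272.4662893236125 211.07059928067028 [[-0.017  -0.9887  0.1492  0.3128]
 [-0.9999  0.0172 -0.0001 -0.0691]
 [-0.0025 -0.1492 -0.9888  1.1086]]
wrist 71.79310355847463 -0.039997364871892024 278.0715895262877 212.52448876291982 [[ 0.393   0.8809  0.2638  0.1777]
 [ 0.9195 -0.3756 -0.1158  0.6034]
 [-0.0029  0.2881 -0.9576  0.3723]]
{'time_s': 0.15, 'joint_pos': array([ 1.0973,  0.3089,  1.6349, -0.    ,  1.1997, -0.0697]), 'qvel': array([ 0.0011, -0.0017, -0.002 ,  0.0009, -0.0004, -0.0004]), 'effort': array([ -0.0004, -41.5805, -27.7145,   0.    ,   0.0061,   0.    ]), 'position': array([0.2453, 0.5741, 0.2028]), 'tcp_rot': array([ 0.8345,  0.5509, -0.0008,  0.0005]), 'contact_force': array([-0.5899, -0.2312,  0.3752]), 'torque': array([-0.0449,  0.0273, -0.03  ]), 'gripper_width': 0.08558643899780174}
```

View pics/scene0.png

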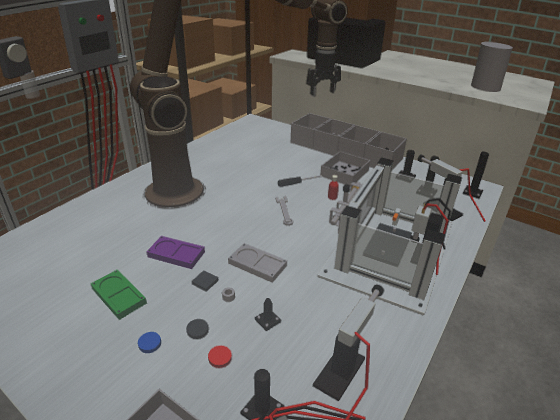

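View pics/top0.png

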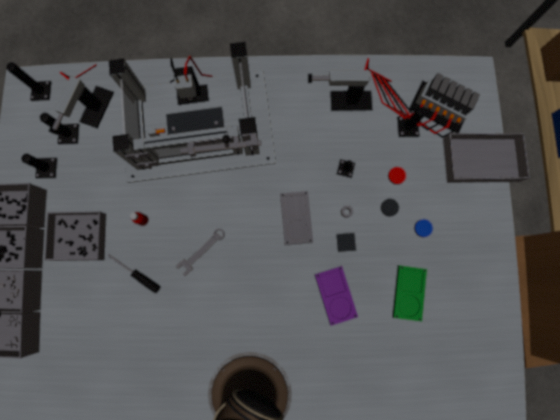

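View pics/wrist0.png

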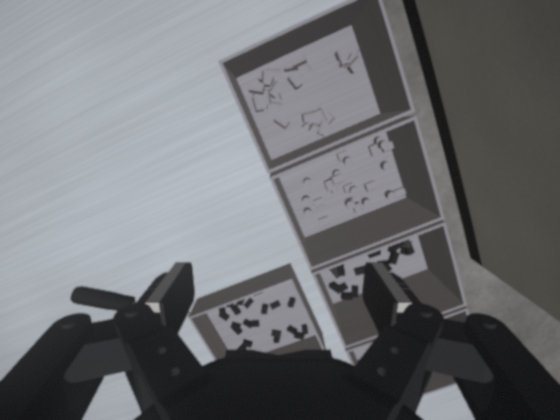

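The top view shows the dark disc at (390,207), with the blue disc at (423,228), the red disc at (397,175) and the dark square blank at (346,242) as possible mix-ups. The steel nest is at (296,217), and its look-alikes are purple at (336,295) and green at (409,293). The guard gate runs along about (120..255,148). Next I'll check these in close crops.

```bash
python3 - <<'E'
from h import *
np.set_printoptions(precision=4,suppress=True)
c,p,d=load('top0'); cs,ps,ds=load('scene0')
a=cv2.resize(p[155:260,260:450,::-1],None,fx=4,fy=4,interpolation=cv2.INTER_CUBIC); a=cv2.convertScaleAbs(a,alpha=1.5)
b=cv2.resize(ps[230:370,140:330,::-1],None,fx=4,fy=4,interpolation=cv2.INTER_CUBIC)
cv2.imwrite('pics/ca.png',a);cv2.imwrite('pics/cb.png',b)
g=cv2.resize(ps[150:320,310:480,::-1],None,fx=3.5,fy=3.5,interpolation=cv2.INTER_CUBIC);cv2.imwrite('pics/cg.png',g)
g=cv2.resize(p[60:190,90:290,::-1],None,fx=4,fy=4,interpolation=cv2.INTER_CUBIC);cv2.imwrite('pics/ct.png',cv2.convertScaleAbs(g,alpha=1.6))
for u,v in [(390,207),(296,217),(346,242),(346,212)]: print(onz(c,u,v,0.012),dep(c,d,u,v))
for u,v in [(198,328),(258,262)]: print(onz(cs,u,v,0.012),dep(cs,ds,u,v))
E
```

```text
[ 0.484  -0.3908  0.012 ] [ 0.4839 -0.3906  0.0125]
[ 0.461  -0.1326  0.012 ] [ 0.4598 -0.1321  0.0205]
[ 0.3908 -0.2655  0.012 ] [ 0.3906 -0.265   0.0146]
[ 0.4723 -0.2689  0.012 ] [ 0.4745 -0.2717 -0.0033]
[ 0.4904 -0.3895  0.012 ] [ 0.4909 -0.3899  0.0127]
[ 0.4655 -0.1315  0.012 ] [ 0.4681 -0.1349  0.0158]
```

View pics/ca.png

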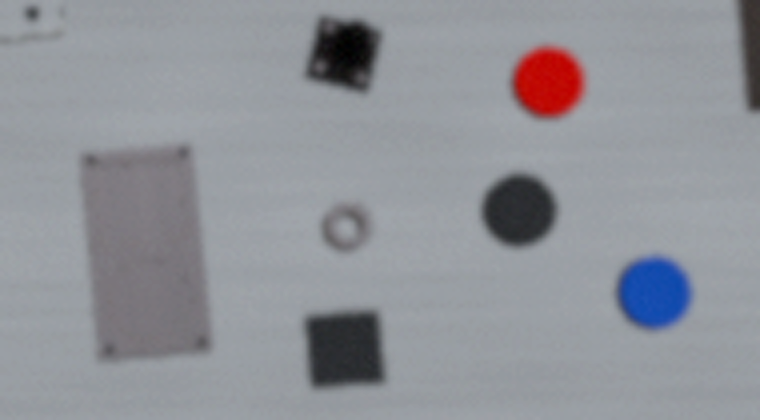

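View pics/cb.png

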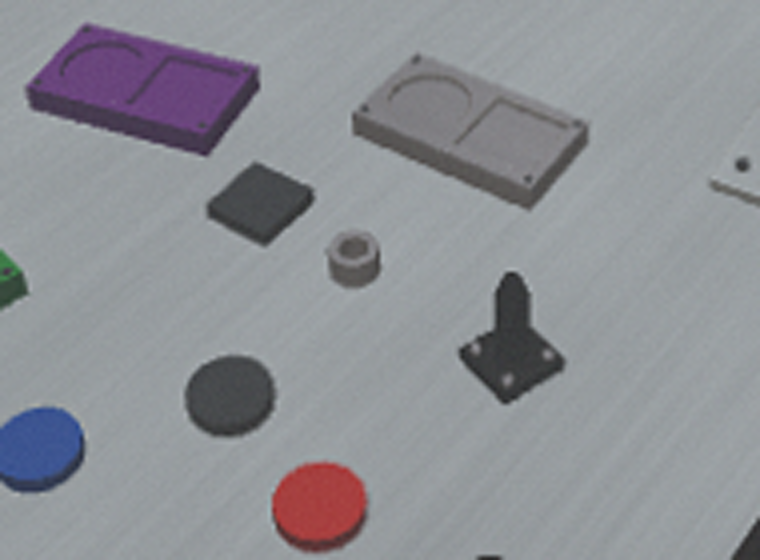

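View pics/cg.png

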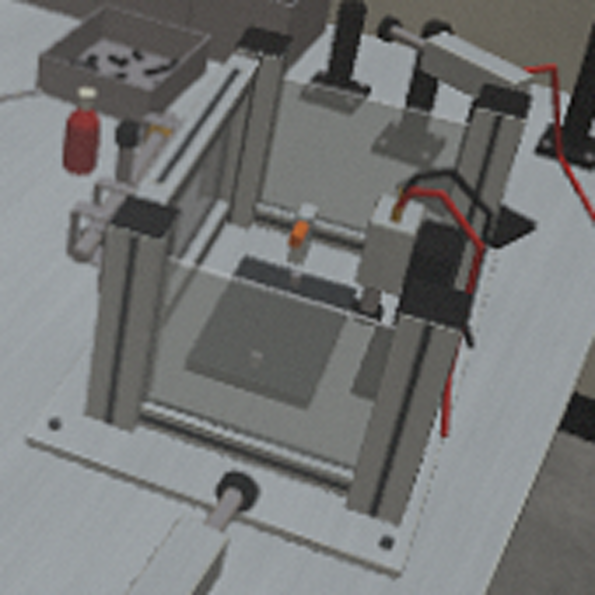

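View pics/ct.png

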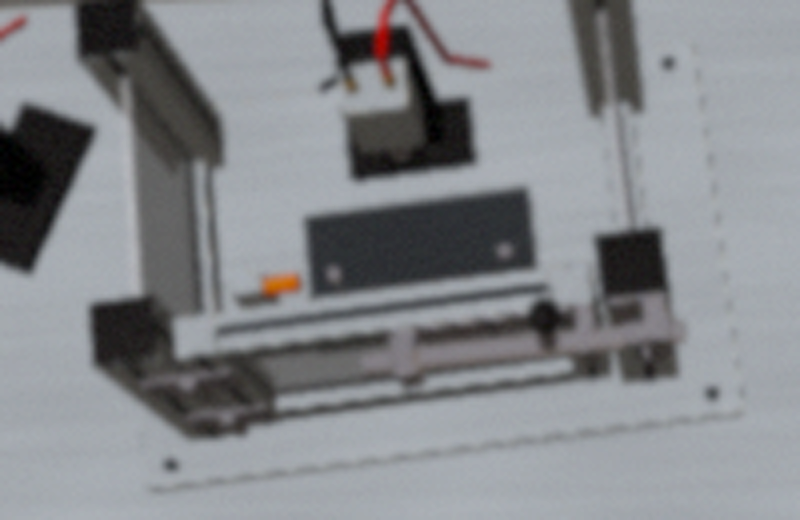

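The candidate at top (390,207) is a plain dark disc. The neutral grey nest at (296,217) has its round pocket at the end nearer the robot. I'll measure the nest, the blank and the gate next.

```bash
python3 - <<'E'
from h import *
np.set_printoptions(precision=4,suppress=True)
for tag in('top0','scene0'):
    c,p,d=load(tag); q=p.astype(int); mx=q.max(2); mn=q.min(2)
    m=((mx<75)&(mx-mn<20)).astype(np.uint8)
    n,l,s,ce=cv2.connectedComponentsWithStats(m)
    for i in range(1,n):
        if 80<s[i,4]<900:
            P=onz(c,*ce[i],0.012)
            if 0.3<P[0]<0.6 and -.5<P[1]<-.2: print(tag,ce[i],s[i],P)
c,p,d=load('top0')
cor=[(82,155),(190,148),(210,350),(98,358)]
W=np.array([onz(c,260+(u+.5)/4-.5,155+(v+.5)/4-.5,.02) for u,v in cor]); print(W,W.mean(0))
# gate features via depth, top
def T(x,y): return 90+(x+.5)/4-.5,60+(y+.5)/4-.5
for nm,x,y in [('knob',543,318),('gatetopL',190,337),('gatetopR',560,300),('slotL',220,330),('slotR',545,287),('post',630,260),('postL',122,330),('barR',672,330),('bar',480,350),('bracket',405,350),('hinge',220,415),('postback',105,25)]:
    u,v=T(x,y); print(nm,np.round([u,v],1),dep(c,d,u,v))
u,v=T(543,318); print('knob z.225',onz(c,u,v,.225))
cs,ps,ds=load('scene0')
def S(x,y): return 310+(x+.5)/3.5-.5,150+(y+.5)/3.5-.5
for nm,x,y in [('knob',128,130),('knobtop',128,122),('post',148,215),('postb',265,42),('lipthing',80,250),('arm',115,190),('bottle',85,97)]:
    u,v=S(x,y); print(nm,np.round([u,v],1),dep(cs,ds,u,v))
u,v=S(128,123); print(onz(cs,u,v,.225))
g=cv2.resize(ps[175:240,320:370,::-1],None,fx=9,fy=9,interpolation=cv2.INTER_CUBIC);cv2.imwrite('pics/cg2.png',g)
E
```

```text
top0 [345.5267 168.0076] [337 159  18  19 262] [ 0.5952 -0.2732  0.012 ]
top0 [389.3594 207.2266] [381 199  18  18 256] [ 0.4834 -0.389   0.012 ]
top0 [345.6536 241.8765] [336 233  20  19 332] [ 0.3911 -0.2645  0.012 ]
scene0 [204.4949 283.5354] [192 275  26  16  99] [ 0.4054 -0.2763  0.012 ]
scene0 [267.3616 315.9534] [255 298  26  33 365] [ 0.5957 -0.2692  0.012 ]
scene0 [197.8095 334.0476] [187 325  21  14  84] [ 0.5018 -0.4021  0.012 ]
[[ 0.5252 -0.0908  0.02  ]
 [ 0.5288 -0.1641  0.02  ]
 [ 0.3916 -0.1734  0.02  ]
 [ 0.3877 -0.0987  0.02  ]] [ 0.4583 -0.1318  0.02  ]
knob [225.4 139.1] [0.6119 0.0341 0.2251]
gatetopL [137.1 143.9] [0.6189 0.2492 0.1861]
gatetopR [229.6 134.6] [0.6366 0.0288 0.1844]
slotL [144.6 142.1] [0.6236 0.2321 0.1833]
slotR [225.9 131.4] [0.6447 0.0377 0.1849]
post [247.1 124.6] [ 0.6577 -0.0131  0.1921]
postL [120.1 142.1] [0.6231 0.2894 0.1901]
barR [257.6 142.1] [ 0.6225 -0.0365  0.1671]
bar [209.6 147.1] [0.6106 0.0778 0.1727]
bracket [190.9 147.1] [0.6079 0.1204 0.1844]
hinge [144.6 163.4] [0.6027 0.2664 0.0709]
postback [115.9  65.9] [0.8223 0.3126 0.1886]
knob z.225 [0.612  0.0341 0.225 ]
knob [346.2 186.8] [0.621  0.0307 0.2239]
knobtop [346.2 184.5] [0.6166 0.0392 0.2249]
post [351.9 211.1] [ 0.6623 -0.0133  0.1915]
postb [385.4 161.6] [0.6277 0.2859 0.1906]
lipthing [332.5 221.1] [ 0.6264 -0.0397  0.1619]
arm [342.5 203.9] [0.6165 0.0314 0.1706]
bottle [333.9 177.4] [0.4661 0.2849 0.0825]
[0.6173 0.0378 0.225 ]
```

View pics/cg2.png

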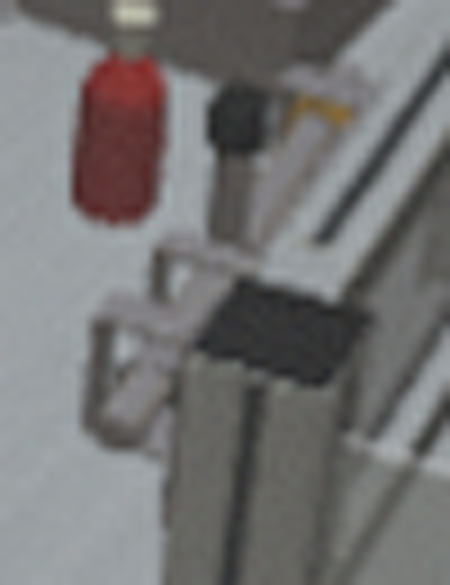

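Measured so far:
- The blank is near (0.486,-0.39).
- The nest centre is near (0.458,-0.132), with its long axis close to world x.
- The knob top is near (0.614,0.036,0.225).
- The gate runs about 6° off world y.

I'll turn the jaws onto the gate normal and travel to above the blank.

```bash
python3 -m jog '[{"delta_pos":[0,0,0],"rotation":[0,0,0.0187],"fingers":1},{"delta_pos":[0,0,0],"rotation":[0,0,0.0187],"fingers":1},{"delta_pos":[0,0,0],"rotation":[0,0,0.0187],"fingers":1},{"delta_pos":[0,0,0],"rotation":[0,0,0.0187],"fingers":1},{"delta_pos":[0,0,0],"rotation":[0,0,0.0187],"fingers":1},{"delta_pos":[0,0,0],"rotation":[0,0,0.0187],"fingers":1},{"delta_pos":[0,0,0],"rotation":[0,0,0.0187],"fingers":1},{"delta_pos":[0,0,0],"rotation":[0,0,0.0187],"fingers":1},{"delta_pos":[0,0,0],"rotation":[0,0,0.019],"fingers":1},{"delta_pos":[0.0093,0.0683,0],"rotation":[0,0,0],"fingers":1},{"delta_pos":[0.0093,0.0683,0],"rotation":[0,0,0],"fingers":1},{"delta_pos":[0.0093,0.0683,0],"rotation":[0,0,0],"fingers":1}]'
```

```text
time_s: 1.15
position: [0.2751, 0.4529, 0.2029]
tcp_rot: [0.999, 0.055, -0.0, 0.001]
contact_force: [0.2, -0.4, 0.1]
gripper_width: 0.0855
```

```bash
python3 -m jog '[{"delta_pos":[0.0093,0.0683,0],"rotation":[0,0,0],"fingers":1},{"delta_pos":[0.0093,0.0683,0],"rotation":[0,0,0],"fingers":1},{"delta_pos":[0.0093,0.0683,0],"rotation":[0,0,0],"fingers":1},{"delta_pos":[0.0093,0.0683,0],"rotation":[0,0,0],"fingers":1},{"delta_pos":[0.0093,0.0683,0],"rotation":[0,0,0],"fingers":1},{"delta_pos":[0.0093,0.0683,0],"rotation":[0,0,0],"fingers":1},{"delta_pos":[0.0093,0.0683,0],"rotation":[0,0,0],"fingers":1},{"delta_pos":[0.0093,0.0683,0],"rotation":[0,0,0],"fingers":1},{"delta_pos":[0.0093,0.0683,0],"rotation":[0,0,0],"fingers":1},{"delta_pos":[0.0093,0.0683,0],"rotation":[0,0,0],"fingers":1},{"delta_pos":[0.0093,0.0683,0],"rotation":[0,0,0],"fingers":1},{"delta_pos":[0.0093,0.0683,0],"rotation":[0,0,0],"fingers":1}]'
```

```text
time_s: 2.15
position: [0.3947, -0.0294, 0.2039]
tcp_rot: [0.999, 0.054, 0.0, -0.0]
contact_force: [0.6, -0.2, 0.4]
gripper_width: 0.0854
```

```bash
python3 -m jog '[{"delta_pos":[0.01,0.02,0],"rotation":[0,0,0],"fingers":0.8},{"delta_pos":[0,0,0],"rotation":[0,0,0],"fingers":0.8}]'; python3 -c "
from h import *
c,p,d=grab('wrist','w1'); print(manip.state()['qvel'])"
```

```text
time_s: 2.32
position: [0.4033, -0.0415, 0.204]
tcp_rot: [0.999, 0.051, 0.001, 0.0]
contact_force: [0.5, 0.1, 0.8]
gripper_width: 0.0686
[ 0.05368222 -0.01477279  0.02671481  0.01121789  0.01700606  0.00813607]
```

View pics/w1.png

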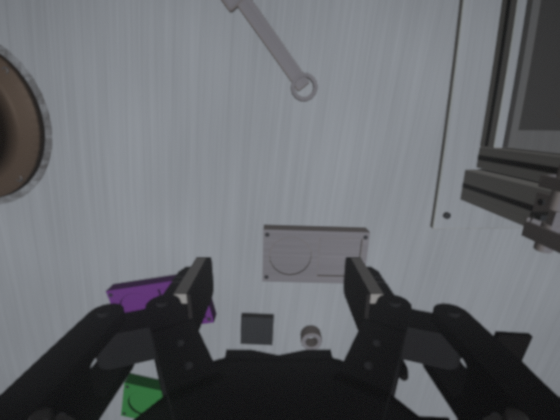

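```bash
python3 - <<'E'
from h import *
np.set_printoptions(precision=4,suppress=True)
c,p,d=load('w1')
g=cv2.resize(p[215:295,245:385,::-1],None,fx=5.5,fy=5.5,interpolation=cv2.INTER_CUBIC)
g=cv2.createCLAHE(3,(4,4)).apply(cv2.cvtColor(g,cv2.COLOR_BGR2GRAY)); cv2.imwrite('pics/cn.png',g)
for P in [(.484,-.389,.012),(0.425,-.134,.02),(.458,-.132,.02)]: print(proj(c,P))
E
```

```text
[305.3754 397.3466]
[287.2547 256.2403]
[311.9356 257.1412]
```

View pics/cn.png

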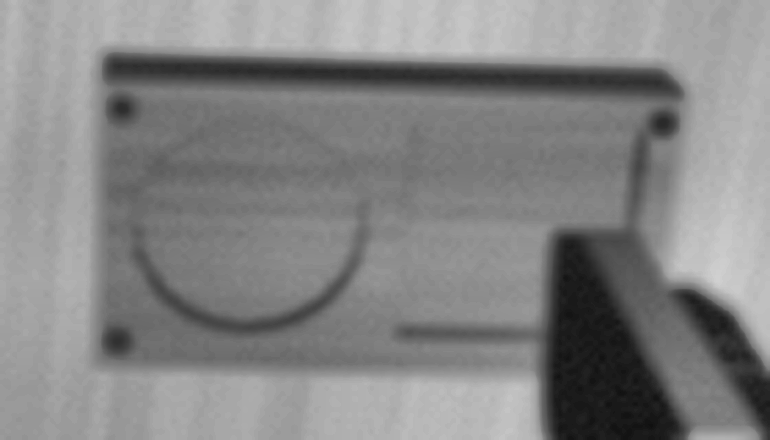

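```bash
python3 - <<'E'
from h import *
from scipy.optimize import least_squares
np.set_printoptions(precision=4,suppress=True)
c,p,d=load('w1')
def C(x,y): return 245+(x+.5)/5.5-.5,215+(y+.5)/5.5-.5
pts=np.array([onz(c,*C(x,y),.02)[:2] for x,y in [(134,235),(145,265),(165,293),(195,317),(245,330),(290,324),(330,300),(355,263),(367,225)]])
r=least_squares(lambda q:np.hypot(pts[:,0]-q[0],pts[:,1]-q[1])-.028,[.42,-.13]); print('fit',r.x,r.fun*1e3)
for x,y in [(104,83),(95,365),(684,97),(520,372)]: print(onz(c,*C(x,y),.02))
for x,y in [(121,107),(118,341),(662,123)]: print('hole',onz(c,*C(x,y),.02))
E
```

```text
fit [ 0.4288 -0.1329] [ 0.4534 -0.2584 -0.4676  0.0079  0.1826  0.353   0.0645 -0.5518  0.2127]
[ 0.3902 -0.0996  0.02  ]
[ 0.3944 -0.1746  0.02  ]
[ 0.5274 -0.0893  0.02  ]
[ 0.5006 -0.166   0.02  ]
hole [ 0.3947 -0.1052  0.02  ]
hole [ 0.3995 -0.1673  0.02  ]
hole [ 0.5234 -0.0963  0.02  ]
```

The wrist view gives the round pocket centre at about pixel (290,256), which is (0.4288,-0.1329); the circle fit leaves residuals under 0.6 mm. I'll view the blank from the same relative position.

```bash
python3 -m jog '[{"delta_pos":[0.0069,0.0627,0],"rotation":[0,0,0],"fingers":0.8},{"delta_pos":[0.0069,0.0627,0],"rotation":[0,0,0],"fingers":0.8},{"delta_pos":[0.0069,0.0627,0],"rotation":[0,0,0],"fingers":0.8},{"delta_pos":[0.0069,0.0627,0],"rotation":[0,0,0],"fingers":0.8},{"delta_pos":[0.0069,0.0627,0],"rotation":[0,0,0],"fingers":0.8},{"delta_pos":[0.0069,0.0627,0],"rotation":[0,0,0],"fingers":0.8},{"delta_pos":[0.0069,0.0627,0],"rotation":[0,0,0],"fingers":0.8},{"delta_pos":[0,0,0],"rotation":[0,0,0],"fingers":0.8},{"delta_pos":[0,0,0],"rotation":[0,0,0],"fingers":0.8}]'; python3 - <<'E'
from h import *
np.set_printoptions(precision=4,suppress=True)
c,p,d=grab('wrist','w2'); s=manip.state(); print(s['position'],s['tcp_rot'],s['qvel'])
q=p.astype(int); mx=q.max(2); mn=q.min(2)
m=((mx<95)&(mx-mn<25)).astype(np.uint8)
n,l,st,ce=cv2.connectedComponentsWithStats(m)
for i in range(1,n):
    if 200<st[i,4]: print(ce[i],st[i],onz(c,*ce[i],.012))
E
```

```text
time_s: 3.12
position: [0.4598, -0.2966, 0.2031]
tcp_rot: [0.999, 0.054, -0.0, -0.001]
contact_force: [0.2, 0.7, 0.6]
gripper_width: 0.0684
[ 0.4593 -0.2954  0.2029] [ 0.9985  0.0542 -0.0007 -0.0013] [ 0.0171 -0.025   0.0297  0.0003 -0.0011 -0.0032]
[496.7984  13.5638] [437   0 123  19 243] [ 0.6814 -0.074   0.012 ]
[169.1899 103.6962] [160  72  19  65 237] [ 0.321  -0.2118  0.012 ]
[291.4672  78.8777] [235  76 118   7 229] [ 0.4612 -0.1701  0.012 ]
[228.2328 154.8613] [ 209  135   40   41 1529] [ 0.3942 -0.2643  0.012 ]
[389.689  180.1587] [ 365  158   49   43 1241] [ 0.5987 -0.2737  0.012 ]
[528.394  213.9901] [ 491  169   69   88 4241] [ 0.7971 -0.2973  0.012 ]
[286.6109 362.693 ] [    0   226   560   194 50247] [ 0.5023 -0.5724  0.012 ]
[290.3882 253.4641] [274 237  34  34 948] [ 0.4858 -0.3871  0.012 ]
[523.3617 276.1702] [492 267  68  19 235] [ 0.824  -0.3884  0.012 ]
[498.3965 295.2335] [470 281  70  27 227] [ 0.7969 -0.4222  0.012 ]
```

View pics/w2.png

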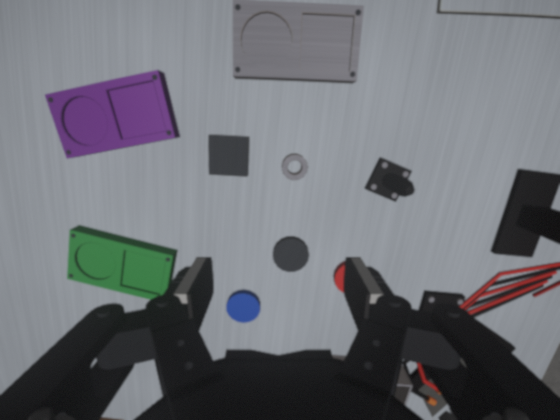

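The wrist view shows the dark blank at (290,253), between blue (243,306) and red (345,277), which puts it at (0.4858,-0.387). I'll descend with the jaws partly open.

```bash
python3 -m jog '[{"delta_pos":[0.0091,0.0525,0],"rotation":[0,0,0],"fingers":0.72},{"delta_pos":[0.0091,0.0525,0],"rotation":[0,0,0],"fingers":0.72},{"delta_pos":[0.0091,0.0525,0],"rotation":[0,0,0],"fingers":0.72},{"delta_pos":[0,0,0.06],"rotation":[0,0,0],"fingers":0.72},{"delta_pos":[0,0,0.06],"rotation":[0,0,0],"fingers":0.72},{"delta_pos":[0,0,0.06],"rotation":[0,0,0],"fingers":0.72},{"delta_pos":[0,0,0.05],"rotation":[0,0,0],"fingers":0.72},{"delta_pos":[0,0,0.03],"rotation":[0,0,0],"fingers":0.72},{"delta_pos":[0,0,0],"rotation":[0,0,0],"fingers":0.72},{"delta_pos":[0,0,0],"rotation":[0,0,0],"fingers":0.72}]'; python3 - <<'E'
from h import *
np.set_printoptions(precision=4,suppress=True)
c,p,d=grab('wrist','w3'); s=manip.state(); print(s['position'],s['tcp_rot'],s['qvel'])
print(proj(c,(.4858,-.3875,.012)))
cs,ps,ds=grab('scene','s3')
cv2.imwrite('pics/cs3.png',cv2.resize(ps[260:370,130:290,::-1],None,fx=5,fy=5,interpolation=cv2.INTER_CUBIC))
E
```

```text
time_s: 4.0
position: [0.4853, -0.3863, 0.0468]
tcp_rot: [0.998, 0.055, -0.001, -0.002]
contact_force: [-0.2, 0.0, 2.2]
gripper_width: 0.0618
[ 0.4866 -0.3881  0.0487] [0.9985 0.0548 0.0002 0.    ] [-0.0114 -0.0254 -0.0365 -0.0041 -0.006  -0.0016]
[279.1159 229.5695]
```

View pics/w3.png

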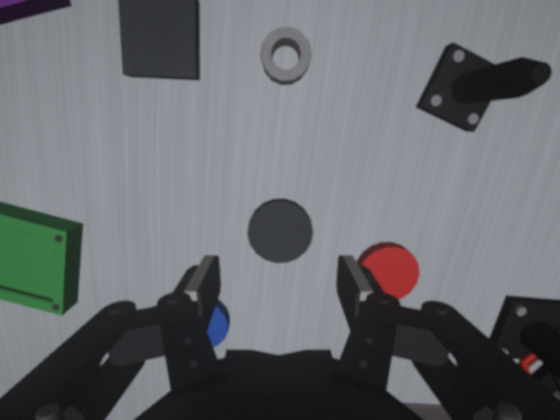

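View pics/cs3.png

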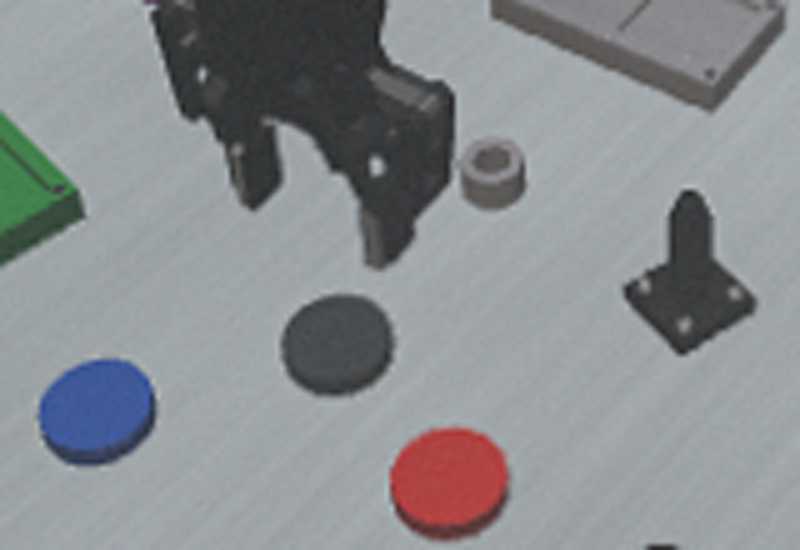

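```bash
python3 - <<'E'
from h import *
np.set_printoptions(precision=4,suppress=True)
c,p,d=load('w3')
for u,v in [(340,260),(340,268),(342,275),(346,262),(350,275),(214,260),(215,268),(213,275),(208,270)]: print(u,v,dep(c,d,u,v))
cs,ps,ds=load('s3')
for x,y in [(250,200),(255,195),(375,258),(395,258),(265,180),(390,240)]:
    u,v=130+(x+.5)/5-.5,260+(y+.5)/5-.5; print(x,y,dep(cs,ds,u,v))
E
```

```text
340 260 [ 0.5147 -0.3737  0.0854]
340 268 [ 0.5149 -0.3772  0.0871]
342 275 [ 0.5152 -0.3785  0.0918]
346 262 [ 0.5164 -0.3722  0.0902]
350 275 [ 0.4774 -0.3137  0.2166]
214 260 [ 0.4529 -0.3793  0.0881]
215 268 [ 0.454  -0.3821  0.0907]
213 275 [ 0.454  -0.3838  0.0946]
208 270 [ 0.4523 -0.3793  0.0984]
250 200 [ 0.4551 -0.3988  0.0892]
255 195 [ 0.4542 -0.395   0.0885]
375 258 [ 0.5222 -0.3919  0.0907]
395 258 [ 0.4679 -0.331   0.    ]
265 180 [ 0.4549 -0.3889  0.0931]
390 240 [ 0.5308 -0.3902  0.1058]
```

```bash
python3 - <<'E'
from h import *
np.set_printoptions(precision=4,suppress=True)
c,p,d=load('w3'); cs,ps,ds=load('s3')
for z in (.05,.06,.07,.08,.09):
  for x in (.455,.518):
    a=proj(cs,(x,-.388,z)); print(z,x,(a-[130,260])*5, proj(c,(x,-.388,z)))
print(np.linalg.inv(c['camera_from_world'])[:3], manip.get_calibration('wrist')['camera_from_world'][2])
E
```

```text
0.05 0.455 [276.122 244.897] [229.8556 246.0303]
0.05 0.518 [380.3227 310.1745] [329.9981 256.2892]
0.06 0.455 [273.5179 229.481 ] [227.1215 252.7493]
0.06 0.518 [378.3088 294.6989] [332.8163 263.4954]
0.07 0.455 [270.8852 213.8571] [224.0675 260.2595]
0.07 0.518 [376.2718 279.0047] [335.9591 271.538 ]
0.08 0.455 [268.2237 198.0218] [220.6347 268.708 ]
0.08 0.518 [374.2112 263.0881] [339.4854 280.5693]
0.09 0.455 [265.5329 181.9713] [216.749  278.2795]
0.09 0.518 [372.1268 246.9448] [343.4684 290.7806]
[[ 0.994   0.1059  0.0289  0.4774]
 [ 0.1097 -0.9525 -0.2842 -0.3137]
 [-0.0026  0.2856 -0.9583  0.2166]] [ 0.0334 -0.2888 -0.9568  0.1026]
```

```bash
python3 -m jog '[{"delta_pos":[0,0,0.015],"rotation":[0,0,0],"fingers":0.72},{"delta_pos":[0,0,0.015],"rotation":[0,0,0],"fingers":0.72},{"delta_pos":[0,0,0.01],"rotation":[0,0,0],"fingers":0.72},{"delta_pos":[0,0,0],"rotation":[0,0,0],"fingers":0.72},{"delta_pos":[0,0,0],"rotation":[0,0,0],"fingers":0.72}]'; python3 - <<'E'
from h import *
np.set_printoptions(precision=4,suppress=True)
c,p,d=grab('wrist','w4'); s=manip.state(); print(s['position'],s['tcp_rot'],s['contact_force'])
cs,ps,ds=grab('scene','s4')
a=cv2.resize(ps[280:350,150:250,::-1],None,fx=5,fy=5,interpolation=cv2.INTER_CUBIC)
b=cv2.resize(p[180:320,160:400,::-1],None,fx=2,fy=2)
b=cv2.copyMakeBorder(b,0,350-b.shape[0],0,0,cv2.BORDER_CONSTANT)
cv2.imwrite('pics/c4.png',cv2.resize(np.hstack([a,b]),(800,286)))
E
```

```text
time_s: 4.52
position: [0.4851, -0.3892, 0.023]
tcp_rot: [0.999, 0.054, -0.001, -0.001]
contact_force: [-0.3, -0.8, -0.0]
gripper_width: 0.0618
[ 0.4854 -0.3896  0.0235] [ 0.9986  0.0537 -0.0002 -0.0002] [ 0.0911 -0.111   0.0998]
```

View pics/c4.png

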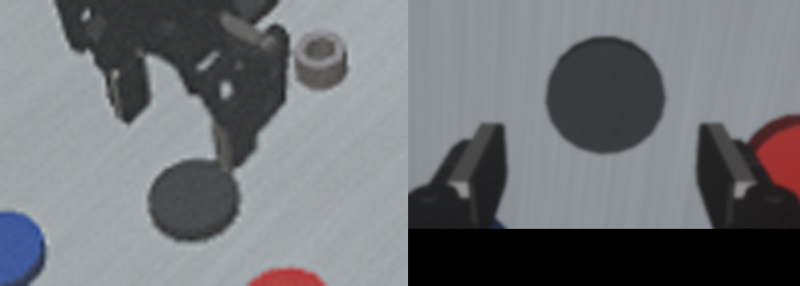

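```bash
python3 - <<'E'
from h import *
np.set_printoptions(precision=4,suppress=True)
c,p,d=load('w4'); cs,ps,ds=load('s4')
for z in (.03,.04,.05,.06): print(z,'scene R',onz(cs,205.1,321.2,z),'L',onz(cs,150+127/4.08,280+122/4.08,z),'wrist R in/out',onz(c,341.9,256.5,z),'wr L',onz(c,160+(505-408)/1.633,256.5,z))
for (u,v) in [(342,258),(345,258),(342,264),(214,262)]: print(dep(c,d,u,v))
# vertical profile of depth
D=ds[300:322,203:208]; print(D)
E
```

```text
0.03 scene R [ 0.5017 -0.3759  0.03  ] L [ 0.4346 -0.384   0.03  ] wrist R in/out [ 0.5242 -0.3887  0.03  ] wr L [ 0.4493 -0.3968  0.03  ]
0.04 scene R [ 0.5082 -0.3817  0.04  ] L [ 0.4421 -0.3897  0.04  ] wrist R in/out [ 0.5213 -0.3842  0.04  ] wr L [ 0.451  -0.3918  0.04  ]
0.05 scene R [ 0.5147 -0.3875  0.05  ] L [ 0.4496 -0.3954  0.05  ] wrist R in/out [ 0.5184 -0.3798  0.05  ] wr L [ 0.4527 -0.3869  0.05  ]
0.06 scene R [ 0.5213 -0.3933  0.06  ] L [ 0.4571 -0.4011  0.06  ] wrist R in/out [ 0.5155 -0.3753  0.06  ] wr L [ 0.4544 -0.3819  0.06  ]
[ 0.5151 -0.3752  0.0621]
[ 0.5163 -0.3745  0.0632]
[ 0.514  -0.3758  0.0676]
[ 0.4532 -0.3816  0.0671]
[[0.8283 0.8317 0.9918 0.8488 0.8483]
 [0.827  0.9919 0.9887 0.8495 0.8481]
 [0.8287 0.9856 0.9883 0.9848 0.848 ]
 [0.8273 0.9877 0.9853 0.8433 0.8443]
 [0.8296 0.8299 0.8418 0.8371 0.8393]
 [0.828  0.8295 0.8366 0.8374 0.8354]
 [0.8333 0.8303 0.8334 0.8331 0.8315]
 [0.831  0.8301 0.831  0.8335 0.8311]
 [0.8364 0.8349 0.8327 0.8339 0.8354]
 [0.8358 0.8323 0.8334 0.8346 0.838 ]
 [0.8415 0.8355 0.8358 0.8408 0.8407]
 [0.8425 0.8417 0.8417 0.8433 0.841 ]
 [0.8461 0.8463 0.8454 0.8473 0.8416]
 [0.8473 0.     0.849  0.8484 0.8483]
 [0.8504 0.8467 0.8478 0.8515 0.85  ]
 [0.8525 0.851  0.8474 0.8535 0.8516]
 [0.8523 0.8488 0.8477 0.853  0.8536]
 [0.856  0.8543 0.852  0.8546 0.8565]
 [0.8579 0.8564 0.8536 0.8566 0.8559]
 [0.8576 0.8567 0.8545 0.8562 0.8597]
 [0.9233 0.8609 0.8581 0.     0.8628]
 [0.9198 0.9218 0.8569 0.858  0.863 ]]
```

```bash
python3 -m jog '[{"delta_pos":[0,0,0.015],"rotation":[0,0,0],"fingers":0.72},{"delta_pos":[0,0,0.01],"rotation":[0,0,0],"fingers":0.72},{"delta_pos":[0,0,0.005],"rotation":[0,0,0],"fingers":0.72},{"delta_pos":[0,0,0],"rotation":[0,0,0],"fingers":0.72},{"delta_pos":[0,0,0],"rotation":[0,0,0],"fingers":0.72}]'; python3 - <<'E'
from h import *
np.set_printoptions(precision=4,suppress=True)
c,p,d=grab('wrist','w5'); s=manip.state(); print(s['position'],s['tcp_rot'],s['contact_force'])
cs,ps,ds=grab('scene','s5')
a=cv2.resize(ps[280:350,150:250,::-1],None,fx=5,fy=5,interpolation=cv2.INTER_CUBIC)
b=cv2.resize(p[180:320,160:400,::-1],None,fx=2,fy=2)
b=cv2.copyMakeBorder(b,0,350-b.shape[0],0,0,cv2.BORDER_CONSTANT)
cv2.imwrite('pics/c5.png',cv2.resize(np.hstack([a,b]),(800,286)))
E
```

```text
time_s: 5.03
position: [0.4853, -0.3892, 0.0051]
tcp_rot: [0.999, 0.054, -0.0, -0.0]
contact_force: [0.2, -0.5, 0.9]
gripper_width: 0.0615
[ 0.4856 -0.3895  0.0055] [ 0.9986  0.0538 -0.0001 -0.0001] [-0.2087  0.5069 -0.0749]
```

View pics/c5.png

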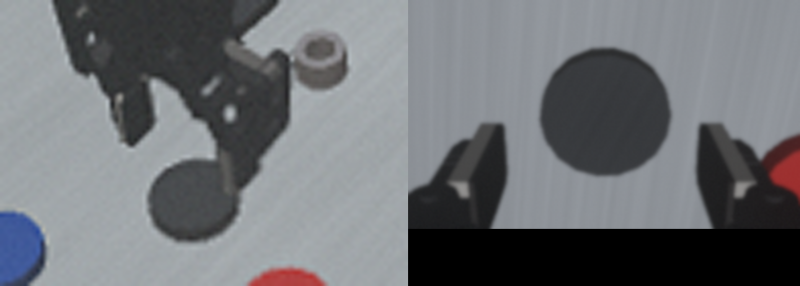

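```bash
python3 -m jog '[{"delta_pos":[0,0,0.015],"rotation":[0,0,0],"fingers":0.72},{"delta_pos":[0,0,0.01],"rotation":[0,0,0],"fingers":0.72},{"delta_pos":[0,0,0.005],"rotation":[0,0,0],"fingers":0.72},{"delta_pos":[0,0,0],"rotation":[0,0,0],"fingers":0.72},{"delta_pos":[0,0,0],"rotation":[0,0,0],"fingers":0.72}]'; python3 - <<'E'
from h import *
np.set_printoptions(precision=4,suppress=True)
c,p,d=grab('wrist','w6'); s=manip.state(); print(s['position'],s['tcp_rot'],s['contact_force'])
cs,ps,ds=grab('scene','s6')
a=cv2.resize(ps[280:350,150:250,::-1],None,fx=5,fy=5,interpolation=cv2.INTER_CUBIC)
b=cv2.resize(p[180:320,160:400,::-1],None,fx=2,fy=2)
b=cv2.copyMakeBorder(b,0,350-b.shape[0],0,0,cv2.BORDER_CONSTANT)
cv2.imwrite('pics/c6.png',cv2.resize(np.hstack([a,b]),(800,286)))
E
```

```text
time_s: 5.55
position: [0.4852, -0.3892, -0.0129]
tcp_rot: [0.999, 0.054, -0.0, -0.0]
contact_force: [0.6, 0.3, -0.6]
gripper_width: 0.0612
[ 0.4856 -0.3895 -0.0125] [ 0.9986  0.0538 -0.0001 -0.0002] [ 0.6641 -0.6255  0.7364]
```

View pics/c6.png

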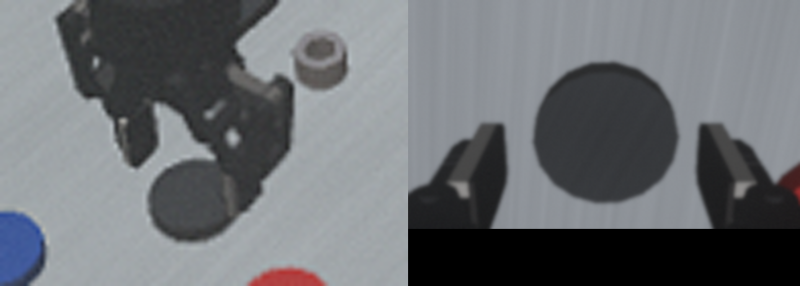

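```bash
python3 -m jog '[{"delta_pos":[0,0,0.006],"rotation":[0,0,0],"fingers":0.72},{"delta_pos":[0,0,0.006],"rotation":[0,0,0],"fingers":0.72},{"delta_pos":[0,0,0.005],"rotation":[0,0,0],"fingers":0.72},{"delta_pos":[0,0,0],"rotation":[0,0,0],"fingers":0.72},{"delta_pos":[0,0,0],"rotation":[0,0,0],"fingers":0.72}]'; python3 -m jog '[{"delta_pos":[0,0,0.0025],"rotation":[0,0,0],"fingers":0.72},{"delta_pos":[0,0,0],"rotation":[0,0,0],"fingers":0.72}]';python3 -m jog '[{"delta_pos":[0,0,0.0025],"rotation":[0,0,0],"fingers":0.72},{"delta_pos":[0,0,0],"rotation":[0,0,0],"fingers":0.72}]'
```

```text
time_s: 6.07
position: [0.4853, -0.3893, -0.0229]
tcp_rot: [0.999, 0.054, -0.0, -0.0]
contact_force: [-0.0, 0.7, 0.7]
gripper_width: 0.0615
time_s: 6.23
position: [0.4856, -0.3896, -0.0241]
tcp_rot: [0.999, 0.054, -0.0, -0.0]
contact_force: [0.2, 0.5, -0.7]
gripper_width: 0.0615
time_s: 6.4
position: [0.4856, -0.3896, -0.0255]
tcp_rot: [0.999, 0.054, -0.0, -0.0]
contact_force: [0.6, -0.3, -0.6]
gripper_width: 0.062
```

```bash
python3 -m jog '[{"delta_pos":[0,0,0.002],"rotation":[0,0,0],"fingers":0.72},{"delta_pos":[0,0,0],"rotation":[0,0,0],"fingers":0.72}]';python3 - <<'E'
from h import *
np.set_printoptions(precision=4,suppress=True)
s=manip.state(); print(s['position'],s['tcp_rot'],s['contact_force'])
cs,ps,ds=grab('scene','s7'); c,p,d=grab('wrist','w7')
a=cv2.resize(ps[280:350,150:250,::-1],None,fx=5,fy=5,interpolation=cv2.INTER_CUBIC)
b=cv2.resize(p[180:320,160:400,::-1],None,fx=2,fy=2)
b=cv2.copyMakeBorder(b,0,350-b.shape[0],0,0,cv2.BORDER_CONSTANT)
cv2.imwrite('pics/c7.png',cv2.resize(np.hstack([a,b]),(800,286)))
for (u,v) in [(342,258),(345,258),(342,262),(214,260)]: print(dep(c,d,u,v))
E
```

```text
time_s: 6.57
position: [0.4856, -0.3895, -0.0268]
tcp_rot: [0.999, 0.054, -0.0, -0.0]
contact_force: [-0.5, 0.3, 0.4]
gripper_width: 0.0616
[ 0.4856 -0.3895 -0.0268] [ 0.9986  0.0538 -0.0001 -0.0001] [-0.5078  0.3232  0.4165]
[ 0.5157 -0.3756  0.0121]
[ 0.5168 -0.3749  0.0133]
[ 0.5147 -0.3756  0.0166]
[ 0.4533 -0.3817  0.0156]
```

View pics/c7.png

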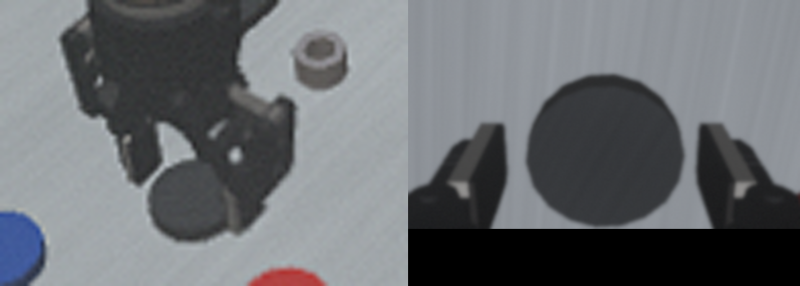

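```bash
python3 -c "
from h import *
cs,ps,ds=load('s7')
for z in (0,.005,.01,.015): print(z,onz(cs,150+236/4.08,280+231/4.08,z),onz(cs,150+138/4.08,280+185/4.08,z))"
python3 -m jog '[{"delta_pos":[0,0,0.0025],"rotation":[0,0,0],"fingers":0.72},{"delta_pos":[0,0,0],"rotation":[0,0,0],"fingers":0.72}]'; python3 -m jog '[{"delta_pos":[0,0,0.0025],"rotation":[0,0,0],"fingers":0.72},{"delta_pos":[0,0,0],"rotation":[0,0,0],"fingers":0.72}]'
```

```text
0 [ 5.17201468e-01 -3.87677329e-01  1.11022302e-16] [ 0.45095732 -0.39665569  0.        ]
0.005 [ 0.52023629 -0.39038405  0.005     ] [ 0.45443796 -0.39930199  0.005     ]
0.01 [ 0.52327111 -0.39309077  0.01      ] [ 0.45791861 -0.40194829  0.01      ]
0.015 [ 0.52630593 -0.3957975   0.015     ] [ 0.46139926 -0.40459458  0.015     ]
time_s: 6.83
position: [0.4856, -0.3895, -0.0283]
tcp_rot: [0.999, 0.054, -0.0, -0.0]
contact_force: [1.0, -0.6, 0.7]
gripper_width: 0.0614
time_s: 7.0
position: [0.4855, -0.3894, -0.0299]
tcp_rot: [0.999, 0.054, -0.0, -0.0]
contact_force: [0.4, 0.5, 0.1]
gripper_width: 0.0616
```

```bash
python3 -m jog '[{"delta_pos":[0,0,0.0025],"rotation":[0,0,0],"fingers":0.72},{"delta_pos":[0,0,0],"rotation":[0,0,0],"fingers":0.72}]'; python3 -m jog '[{"delta_pos":[0,0,0.0025],"rotation":[0,0,0],"fingers":0.72},{"delta_pos":[0,0,0],"rotation":[0,0,0],"fingers":0.72}]'; python3 -c "
from h import *
cs,ps,ds=grab('scene','s8')
a=cv2.resize(ps[290:350,160:240,::-1],None,fx=10,fy=10,interpolation=cv2.INTER_CUBIC);cv2.imwrite('pics/c8.png',a)"
```

```text
time_s: 7.17
position: [0.4855, -0.3894, -0.0314]
tcp_rot: [0.999, 0.054, -0.0, -0.0]
contact_force: [0.8, 0.0, 0.3]
gripper_width: 0.0617
time_s: 7.33
position: [0.4857, -0.3896, -0.0327]
tcp_rot: [0.999, 0.054, 0.0, 0.0]
contact_force: [0.6, 0.5, 0.2]
gripper_width: 0.0617
```

View pics/c8.png

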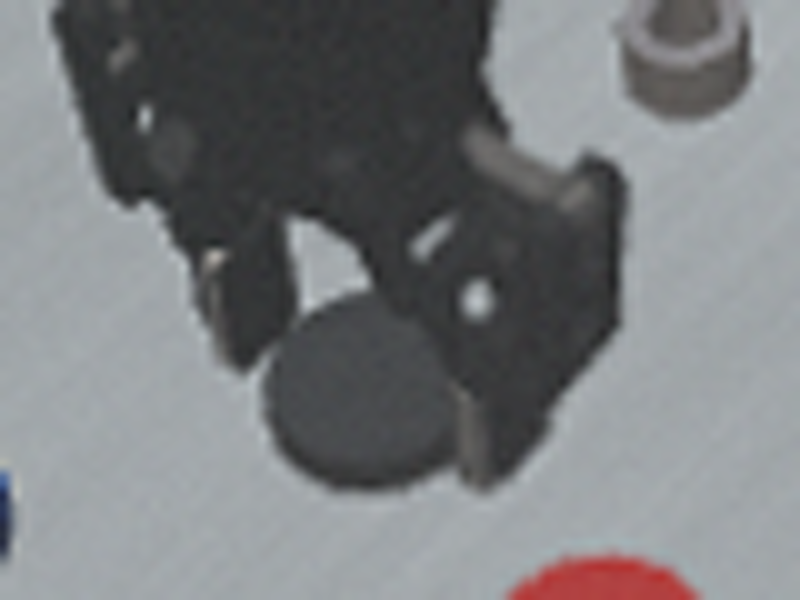

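```bash
python3 -m jog '[{"delta_pos":[0,0,0.0025],"rotation":[0,0,0],"fingers":0.72},{"delta_pos":[0,0,0],"rotation":[0,0,0],"fingers":0.72}]'; python3 -m jog '[{"delta_pos":[0,0,0.0025],"rotation":[0,0,0],"fingers":0.72},{"delta_pos":[0,0,0],"rotation":[0,0,0],"fingers":0.72}]'
```

```text
time_s: 7.55
position: [0.4858, -0.3897, -0.0329]
tcp_rot: [0.999, 0.054, -0.0, -0.0]
contact_force: [-2.5, 2.6, 7.4]
gripper_width: 0.0615
time_s: 7.72
position: [0.4858, -0.3897, -0.0329]
tcp_rot: [0.999, 0.054, -0.0, -0.0]
contact_force: [-5.3, 3.1, 14.7]
gripper_width: 0.0616
```

The tips touched the bench at TCP z=-0.033 with 62 mm opening. I'll raise about 8 mm so the pads hold only the upper half of the blank.

```bash
python3 -m jog '[{"delta_pos":[0.001,0,-0.009],"rotation":[0,0,0],"fingers":0.72},{"delta_pos":[0,0,-0.009],"rotation":[0,0,0],"fingers":0.72},{"delta_pos":[0,0,0],"rotation":[0,0,0],"fingers":0.72},{"delta_pos":[0,0,0],"rotation":[0,0,0],"fingers":0.72}]'
```

```text
time_s: 8.05
position: [0.4866, -0.3898, -0.0245]
tcp_rot: [0.999, 0.054, 0.0, 0.0]
contact_force: [0.5, 0.5, -0.6]
gripper_width: 0.0611
```

```bash
python3 -c "
from h import *
c,p,d=load('w7')
q=p.astype(int);mx=q.max(2);m=((mx<95)&(mx-q.min(2)<25)).astype(np.uint8);m[:,:228]=0;m[:,334:]=0;m[320:]=0
n,l,s,ce=cv2.connectedComponentsWithStats(m);i=1+s[1:,4].argmax();print(s[i],ce[i],onz(c,*ce[i],.011))
print(onz(c,280.6,271.9,.012))"
python3 -m jog '[{"delta_pos":[0,0,0],"rotation":[0,0,0],"fingers":0.45},{"delta_pos":[0,0,0],"rotation":[0,0,0],"fingers":0.45},{"delta_pos":[0,0,0],"rotation":[0,0,0],"fingers":0.45},{"delta_pos":[0,0,0],"rotation":[0,0,0],"fingers":0.45}]'
```

```text
[ 233  226   96   93 6971] [280.17831014 271.95108306] [ 0.48611478 -0.38707545  0.011     ]
[ 0.48625689 -0.38648809  0.012     ]
time_s: 8.38
position: [0.4864, -0.3895, -0.0245]
tcp_rot: [0.999, 0.054, 0.0, -0.0]
contact_force: [-0.5, 1.2, 5.1]
gripper_width: 0.047
```

```bash
python3 -c "
from h import *
cs,ps,ds=grab('scene','s9');c,p,d=grab('wrist','w9')
a=cv2.resize(ps[290:350,160:240,::-1],None,fx=5,fy=5,interpolation=cv2.INTER_CUBIC)
b=cv2.resize(p[190:340,180:380,::-1],None,fx=2,fy=2)
cv2.imwrite('pics/c9.png',np.hstack([a,b]))
print(manip.state()['gripper_width'],manip.state()['contact_force'])"
```

```text
0.04730600088750741 [-0.46329608  1.80281021  5.09803933]
```

View pics/c9.png

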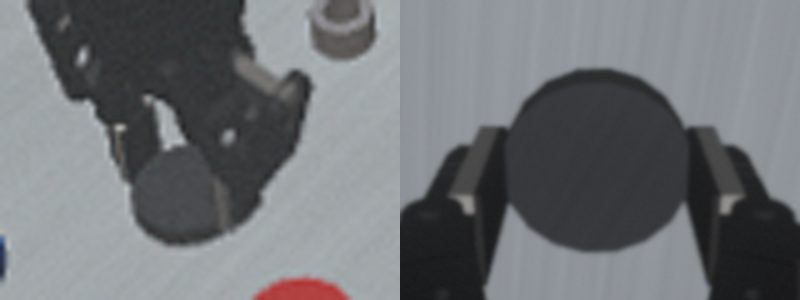

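```bash
python3 -m jog '[{"delta_pos":[0,0,-0.01],"rotation":[0,0,0],"fingers":0.4},{"delta_pos":[0,0,-0.02],"rotation":[0,0,0],"fingers":0.4},{"delta_pos":[0,0,-0.04],"rotation":[0,0,0],"fingers":0.4},{"delta_pos":[0,0,-0.05],"rotation":[0,0,0],"fingers":0.4},{"delta_pos":[0,0,0],"rotation":[0,0,0],"fingers":0.4},{"delta_pos":[0,0,0],"rotation":[0,0,0],"fingers":0.4}]';python3 -c "
from h import *
c,p,d=grab('wrist','w10');cs,ps,ds=grab('scene','s10');
print(manip.state()['position'],manip.state()['contact_force'])
a=cv2.resize(ps[230:350,140:260,::-1],None,fx=3,fy=3,interpolation=cv2.INTER_CUBIC)
b=cv2.resize(p[180:360,180:380,::-1],None,fx=2,fy=2)
cv2.imwrite('pics/c10.png',np.hstack([a,b]))"
```

```text
time_s: 8.98
position: [0.4879, -0.3912, 0.0499]
tcp_rot: [0.999, 0.054, 0.002, 0.002]
contact_force: [-0.0, 0.3, -1.6]
gripper_width: 0.0468
[ 0.48546534 -0.38886707  0.04657495] [-0.28574219  0.29410054 -2.39048473]
```

View pics/c10.png

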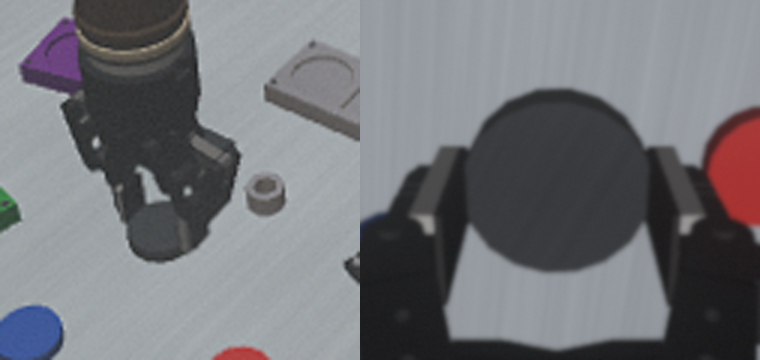

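```bash
cat > disc.py <<'E'
from h import *
import sys
def disc(tag,ztop,lo=226,hi=336):
    c,p,d=load(tag); q=p.astype(int);mx=q.max(2)
    m=((mx<95)&(mx-q.min(2)<25)).astype(np.uint8); m[:215]=0; m[320:]=0
    # use bottom/near-far contour: circle columns clear of pads
    n,l,s,ce=cv2.connectedComponentsWithStats(m)
    return c,p,m
E
python3 - <<'E'
from h import *
np.set_printoptions(precision=4,suppress=True)
c,p,d=load('w10')
# edges from viewed crop: top rim of upper face (row where face begins), bottom rim, scale 2, origin (180,180), x offset 360
def C(x,y): return 180+(x-360+.5)/2-.5,180+(y+.5)/2-.5
print(d[262:275:4,275:285:4])
z=.083
from scipy.optimize import least_squares
pts=np.array([onz(c,*C(x,y),z)[:2] for x,y in [(467,185),(475,215),(490,240),(515,260),(556,271),(600,260),(625,240),(640,215),(648,185),(556,101),(510,116),(600,116)]])
r=least_squares(lambda q:np.hypot(pts[:,0]-q[0],pts[:,1]-q[1])-q[2],[.486,-.388,.025]); print(r.x,r.fun*1e3)
print(dep(c,d,278,270),manip.state()['position'])
E
```

```text
[[0.147  0.147  0.1471]
 [0.1483 0.148  0.1472]
 [0.149  0.1479 0.1491]
 [0.1495 0.1496 0.1489]]
[ 0.4879 -0.3929  0.0241] [-0.2803 -0.8532 -0.3548  0.3623  1.0093  0.4503 -0.2369 -0.7436 -0.2057
  1.066   0.1957 -0.4091]
[ 0.4872 -0.3884  0.0861] [ 0.4855 -0.3889  0.0466]
```

```bash
python3 -m jog '[{"delta_pos":[-0.0034,-0.031,0],"rotation":[0,0,0],"fingers":0.4},{"delta_pos":[-0.0068,-0.062,0],"rotation":[0,0,0],"fingers":0.4},{"delta_pos":[-0.0068,-0.062,0],"rotation":[0,0,0],"fingers":0.4},{"delta_pos":[-0.0068,-0.062,0],"rotation":[0,0,0],"fingers":0.4},{"delta_pos":[-0.0068,-0.062,0],"rotation":[0,0,0],"fingers":0.4},{"delta_pos":[-0.0068,-0.062,0],"rotation":[0,0,0],"fingers":0.4},{"delta_pos":[-0.0068,-0.062,0],"rotation":[0,0,0],"fingers":0.4},{"delta_pos":[-0.0034,-0.031,0],"rotation":[0,0,0],"fingers":0.4},{"delta_pos":[0,0,0],"rotation":[0,0,0],"fingers":0.4},{"delta_pos":[0,0,0],"rotation":[0,0,0],"fingers":0.4},{"delta_pos":[0,0,0],"rotation":[0,0,0],"fingers":0.4},{"delta_pos":[0,0,0],"rotation":[0,0,0],"fingers":0.4}]';python3 -c "
from h import *
np.set_printoptions(precision=4,suppress=True)
s=manip.state();print(s['position'],s['tcp_rot'],s['qvel'])
c,p,d=grab('wrist','w11');cs,ps,ds=grab('scene','s11');ct,pt,dt=grab('top','t11')
print(manip.state()['position'],manip.state()['contact_force'])
a=cv2.resize(ps[200:320,200:320,::-1],None,fx=3,fy=3,interpolation=cv2.INTER_CUBIC)
b=cv2.resize(p[180:360,180:380,::-1],None,fx=2,fy=2)
cv2.imwrite('pics/c11.png',np.hstack([a,b]))"
```

```text
time_s: 10.08
position: [0.4303, -0.1347, 0.047]
tcp_rot: [0.999, 0.053, 0.0, 0.0]
contact_force: [0.6, 0.2, -1.5]
gripper_width: 0.0467
[ 0.4303 -0.1347  0.047 ] [0.9986 0.0534 0.0001 0.0002] [-0.0084 -0.0017 -0.0052  0.0027  0.0057  0.0016]
[ 0.4302 -0.1347  0.0471] [ 0.5318  0.0295 -1.2513]
```

View pics/c11.png

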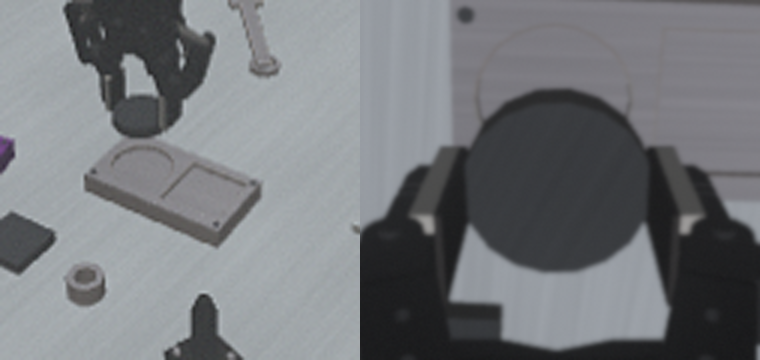

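```bash
python3 - <<'E'
from h import *
from scipy.optimize import least_squares
np.set_printoptions(precision=4,suppress=True)
c,p,d=load('w11')
g=cv2.resize(p[180:320,205:355,::-1],None,fx=5,fy=5,interpolation=cv2.INTER_CUBIC)
g=cv2.createCLAHE(3,(4,4)).apply(cv2.cvtColor(g,cv2.COLOR_BGR2GRAY)); cv2.imwrite('pics/c11b.png',g[:600])
E
```

```text
(no output)
```

View pics/c11b.png

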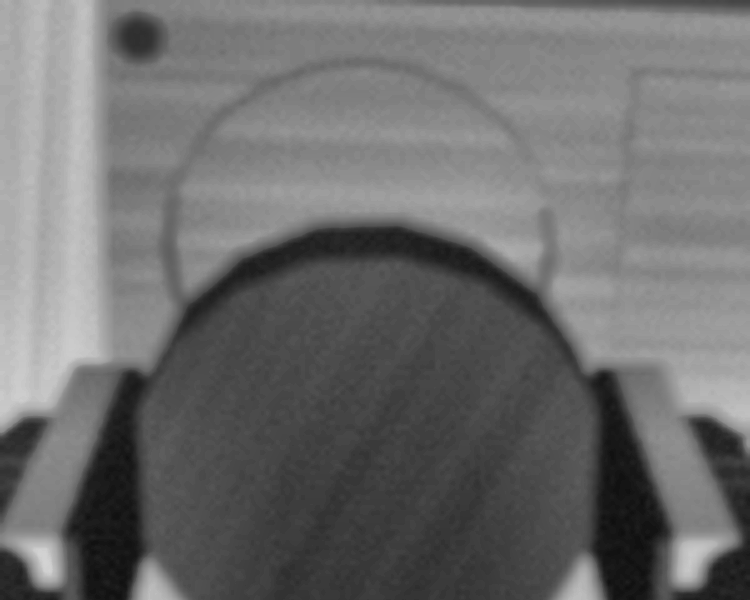

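```bash
python3 - <<'E'
from h import *
from scipy.optimize import least_squares
np.set_printoptions(precision=4,suppress=True)
c,p,d=load('w11')
def A(x,y): return 205+(x+.5)/5-.5,180+(y+.5)/5-.5
def B(x,y): return 180+(x-360+.5)/2-.5,180+(y+.5)/2-.5
def fit(px,z,R):
    pts=np.array([onz(c,u,v,z)[:2] for u,v in px]); 
    r=least_squares(lambda q:np.hypot(pts[:,0]-q[0],pts[:,1]-q[1])-R,[.43,-.13]); return r.x,r.fun*1e3
print(fit([A(*t) for t in [(162,230),(178,170),(210,120),(270,78),(355,60),(430,70),(490,105),(530,155),(553,215),(548,265),(172,285)]],.02,.028))
dp=[A(*t) for t in [(140,430),(597,430),(370,258),(260,282),(480,282),(190,325),(540,320),(150,380),(590,385)]]+[B(*t) for t in [(515,260),(556,271),(600,260)]]
for z in (.080,.0835,.086): print(z,fit(dp,z,.025))
for u,v in [(278,240),(278,270),(278,300),(260,270),(296,270)]: print(dep(c,d,u,v))
E
```

```text
(array([ 0.4285, -0.1331]), array([ 0.2836,  0.0623,  0.1443, -0.1195, -0.3717,  0.0621,  0.1249,
        0.016 ,  0.345 , -0.3975, -0.3331]))
0.08 (array([ 0.4304, -0.1367]), array([-0.5276, -0.5481, -0.3848, -0.3932, -0.27  ,  0.1297, -0.023 ,
        0.1735,  0.2099, -0.6188,  0.0185, -0.5174]))
0.0835 (array([ 0.4302, -0.135 ]), array([-1.0911, -1.1132, -0.7424, -0.7783, -0.6606, -0.3243, -0.4675,
       -0.348 , -0.3208, -1.4833, -0.896 , -1.3846]))
0.086 (array([ 0.4301, -0.1338]), array([-1.4902, -1.5137, -0.9918, -1.0476, -0.9337, -0.6432, -0.7797,
       -0.716 , -0.6957, -2.1056, -1.5553, -2.0089]))
[ 0.428  -0.1159  0.0826]
[ 0.4297 -0.1319  0.0836]
[ 0.4316 -0.1495  0.0836]
[ 0.4206 -0.1336  0.0822]
[ 0.439  -0.1314  0.0826]
```

```bash
python3 - <<'E'
from h import *
from scipy.optimize import least_squares
np.set_printoptions(precision=4,suppress=True)
def fit(c,px,z,R):
    pts=np.array([onz(c,u,v,z)[:2] for u,v in px]); 
    r=least_squares(lambda q:np.hypot(pts[:,0]-q[0],pts[:,1]-q[1])-R,[.43,-.13]); return r.x,r.fun*1e3
c,p,d=load('w9')
B=lambda x,y:(180+(x-400+.5)/2-.5,190+(y+.5)/2-.5)
px=[B(*t) for t in [(506,160),(690,160),(597,251),(550,241),(645,241),(598,81),(545,98),(650,98)]]
print(fit(c,px,.012,.025),onz(c,*B(597,251),.012),onz(c,*B(597,81),.012))
cs,ps,ds=load('s11')
g=cv2.resize(ps[222:272,225:295,::-1],None,fx=10,fy=10,interpolation=cv2.INTER_CUBIC); cv2.imwrite('pics/c11s.png',g)
E
```

```text
(array([ 0.4865, -0.3899]), array([-1.3032, -1.2223, -0.9971, -0.5264, -0.6074, -0.1573, -0.8092,
       -0.9097])) [ 0.4888 -0.4138  0.012 ] [ 0.4836 -0.3653  0.012 ]
```

View pics/c11s.png

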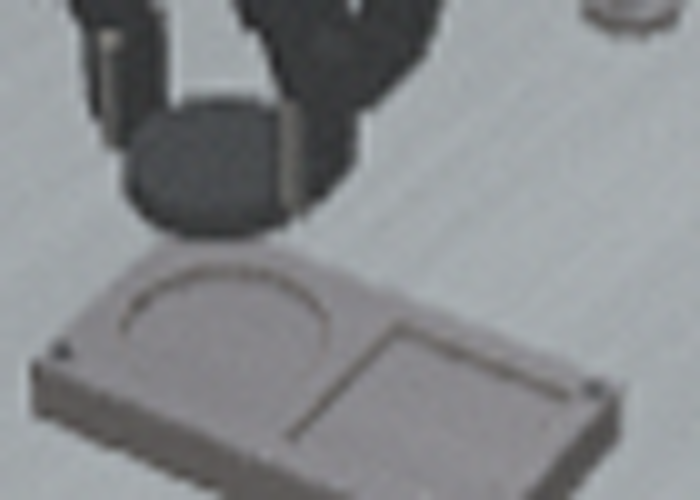

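The view shows the pocket rim centred at (0.4285,-0.1331) and the held blank at about (0.4302,-0.135). I'll shift about 2 mm and lower to just above the nest.

```bash
python3 -m jog '[{"delta_pos":[-0.0025,-0.0035,0.015],"rotation":[0,0,0],"fingers":0.4},{"delta_pos":[0,0,0.03],"rotation":[0,0,0],"fingers":0.4},{"delta_pos":[0,0,0.016],"rotation":[0,0,0],"fingers":0.4},{"delta_pos":[0,0,0.01],"rotation":[0,0,0],"fingers":0.4},{"delta_pos":[0,0,0],"rotation":[0,0,0],"fingers":0.4},{"delta_pos":[0,0,0],"rotation":[0,0,0],"fingers":0.4},{"delta_pos":[0,0,0],"rotation":[0,0,0],"fingers":0.4}]';python3 -c "
from h import *
np.set_printoptions(precision=4,suppress=True)
s=manip.state();print(s['position'],s['tcp_rot'],s['qvel'])
c,p,d=grab('wrist','w12');cs,ps,ds=grab('scene','s12')
a=cv2.resize(ps[222:282,225:295,::-1],None,fx=6,fy=6,interpolation=cv2.INTER_CUBIC)
b=cv2.resize(p[180:360,180:370,::-1],None,fx=2,fy=2)
cv2.imwrite('pics/c12.png',np.hstack([a,b]))"
```

```text
time_s: 10.82
position: [0.4287, -0.132, 0.0049]
tcp_rot: [0.999, 0.054, 0.0, 0.0]
contact_force: [0.8, 0.2, -2.1]
gripper_width: 0.0464
[ 0.4287 -0.132   0.0049] [0.9986 0.0538 0.0004 0.0002] [ 0.0026 -0.0123 -0.0043  0.0006 -0.0025  0.0013]
```

View pics/c12.png

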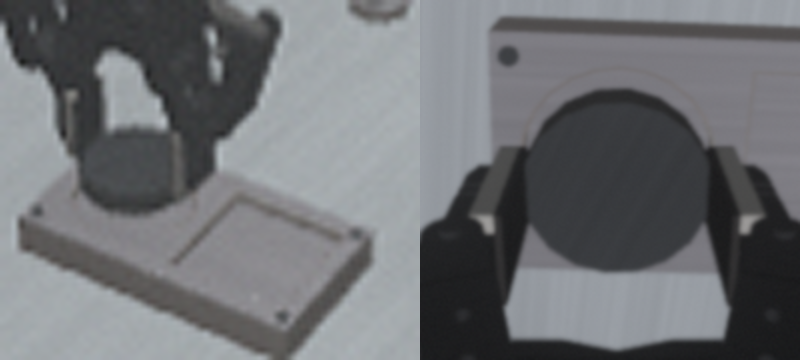

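```bash
python3 -m jog '[{"delta_pos":[-0.0003,0.0012,0.007],"rotation":[0,0,0],"fingers":0.4},{"delta_pos":[0,0,0.006],"rotation":[0,0,0],"fingers":0.4},{"delta_pos":[0,0,0.004],"rotation":[0,0,0],"fingers":0.4},{"delta_pos":[0,0,0],"rotation":[0,0,0],"fingers":0.4},{"delta_pos":[0,0,0],"rotation":[0,0,0],"fingers":0.4}]'; python3 -m jog '[{"delta_pos":[0,0,0.003],"rotation":[0,0,0],"fingers":0.4},{"delta_pos":[0,0,0],"rotation":[0,0,0],"fingers":0.4},{"delta_pos":[0,0,0],"rotation":[0,0,0],"fingers":0.4}]'
```

```text
time_s: 11.33
position: [0.4277, -0.1324, -0.0059]
tcp_rot: [0.999, 0.054, -0.0, -0.0]
contact_force: [0.4, 0.6, -2.0]
gripper_width: 0.047
time_s: 11.58
position: [0.428, -0.1325, -0.0075]
tcp_rot: [0.999, 0.054, -0.0, -0.0]
contact_force: [-0.6, -0.1, -2.1]
gripper_width: 0.0467
```

```bash
python3 -m jog '[{"delta_pos":[0,0,0.0018],"rotation":[0,0,0],"fingers":0.4},{"delta_pos":[0,0,0],"rotation":[0,0,0],"fingers":0.4}]'; python3 -m jog '[{"delta_pos":[0,0,0],"rotation":[0,0,0],"fingers":0.7},{"delta_pos":[0,0,0],"rotation":[0,0,0],"fingers":0.7},{"delta_pos":[0,0,0],"rotation":[0,0,0],"fingers":0.7}]'; python3 -m jog '[{"delta_pos":[0,0,-0.02],"rotation":[0,0,0],"fingers":0.7},{"delta_pos":[0,-0.01,-0.05],"rotation":[0,0,0],"fingers":0.7},{"delta_pos":[0,-0.02,-0.05],"rotation":[0,0,0],"fingers":0.7},{"delta_pos":[0,-0.02,-0.05],"rotation":[0,0,0],"fingers":0.7},{"delta_pos":[0,-0.02,-0.02],"rotation":[0,0,0],"fingers":0.7},{"delta_pos":[0,0,0],"rotation":[0,0,0],"fingers":0.7},{"delta_pos":[0,0,0],"rotation":[0,0,0],"fingers":0.7}]';python3 -c "
from h import *
np.set_printoptions(precision=4,suppress=True)
s=manip.state();print(s['position'],s['tcp_rot'],s['qvel'])
c,p,d=grab('wrist','w13');cs,ps,ds=grab('scene','s13')
a=cv2.resize(ps[232:282,225:295,::-1],None,fx=7,fy=7,interpolation=cv2.INTER_CUBIC)
cv2.imwrite('pics/c13.png',a)"
```

```text
time_s: 11.75
position: [0.4281, -0.1325, -0.0086]
tcp_rot: [0.999, 0.054, -0.0, 0.0]
contact_force: [-0.1, -0.3, -1.6]
gripper_width: 0.0469
time_s: 12.0
position: [0.4285, -0.1327, -0.0082]
tcp_rot: [0.999, 0.054, 0.0, 0.0]
contact_force: [0.4, -0.2, -0.3]
gripper_width: 0.0599
time_s: 12.58
position: [0.4243, -0.0908, 0.1062]
tcp_rot: [0.999, 0.055, 0.001, 0.001]
contact_force: [-1.0, -0.3, 0.0]
gripper_width: 0.0599
[ 0.4243 -0.0908  0.1062] [0.9985 0.0545 0.0012 0.0006] [-0.0183  0.0408  0.0247 -0.0061 -0.0047 -0.0024]
```

View pics/c13.png

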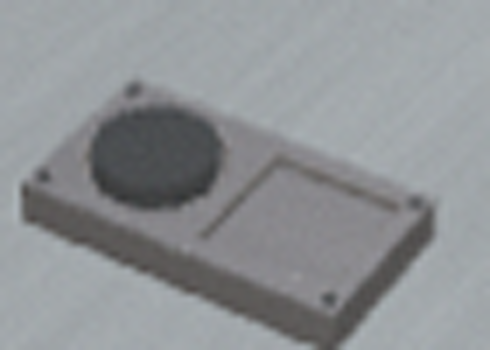

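View pics/w13.png

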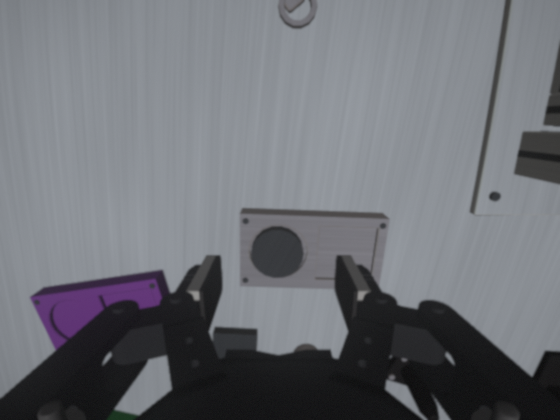

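```bash
python3 - <<'E'
from h import *
np.set_printoptions(precision=4,suppress=True)
for tag,uu,bw in (('w13',(276,250),16),('s13',(246.7,254.6),5)):
    c,p,d=load(tag)
    P=np.array([dep(c,d,u,v) for u in range(int(uu[0]-bw),int(uu[0]+bw+1)) for v in range(int(uu[1]-bw*.7),int(uu[1]+bw*.7)) ])
    A=np.c_[P[:,:2]-P[:,:2].mean(0),np.ones(len(P))]; print(tag,np.linalg.lstsq(A,P[:,2],rcond=None)[0],P[:,2].std(),P[:,:2].mean(0))
    N=[dep(c,d,*x)[2] for x in ([(330,225),(340,240),(325,260)] if tag=='w13' else [(270,262),(268,265),(273,265)])]; print('nest',N)
c,p,d=load('w13');g=cv2.resize(p[205:295,235:395,::-1],None,fx=5,fy=5,interpolation=cv2.INTER_CUBIC)
cv2.imwrite('pics/c13b.png',cv2.convertScaleAbs(g,alpha=1.3))
E
```

```text
w13 [-0.0634  0.5895  0.0269] 0.009059919093504539 [ 0.4263 -0.128 ]
nest [np.float64(0.020516121487874794), np.float64(0.014366098563712348), np.float64(0.014689259432109969)]
s13 [ 0.0231 -0.026   0.0282] 0.0013312590790490605 [ 0.4311 -0.1391]
nest [np.float64(0.017534693665242518), np.float64(0.014516516807416613), np.float64(0.01640099682101548)]
```

View pics/c13b.png

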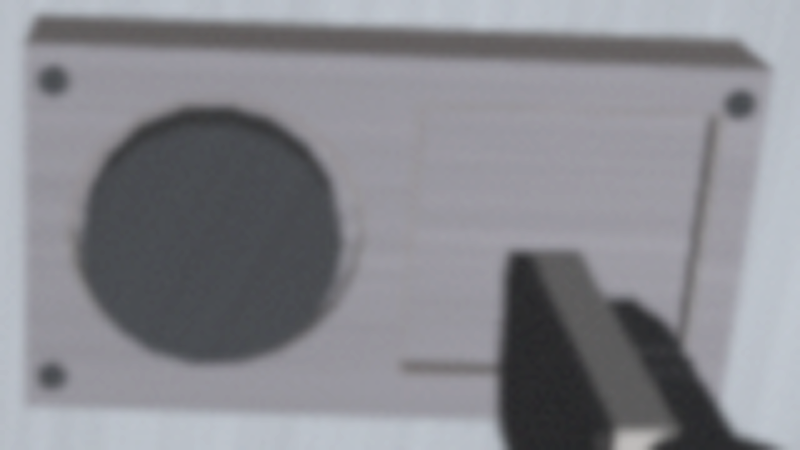

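```bash
python3 - <<'E'
from h import *
c,p,d=load('w13')
for dv in (-12,0,15): print([round(float(np.median([dep(c,d,276+du+i,251+dv+j)[2] for i in (-2,-1,0,1,2) for j in(-2,-1,0,1,2)])),4) for du in (-18,-9,0,9,18)])
E
```

```text
[0.0263, 0.0265, 0.0265, 0.0267, 0.0268]
[0.0267, 0.0264, 0.0263, 0.0266, 0.0267]
[0.0263, 0.0264, 0.0267, 0.0267, 0.0268]
```

The blank sits flat, with its top at 26.5 mm everywhere (27 expected). Next I'll move above the knob to measure it.

```bash
python3 -m jog '[{"delta_pos":[0,0,-0.06],"rotation":[0,0,0],"fingers":0.5},{"delta_pos":[0,0,-0.066],"rotation":[0,0,0],"fingers":0.5},{"delta_pos":[0.015,-0.01,-0.06],"rotation":[0,0,0],"fingers":0.5},{"delta_pos":[0.03,-0.02,-0.05],"rotation":[0,0,0],"fingers":0.5},{"delta_pos":[0.049,-0.032,-0.02],"rotation":[0,0,0],"fingers":0.5},{"delta_pos":[0.049,-0.032,0],"rotation":[0,0,0],"fingers":0.5},{"delta_pos":[0.049,-0.032,0],"rotation":[0,0,0],"fingers":0.5},{"delta_pos":[0.049,-0.032,0],"rotation":[0,0,0],"fingers":0.5},{"delta_pos":[0.049,-0.032,0],"rotation":[0,0,0],"fingers":0.5},{"delta_pos":[0.04,-0.027,0],"rotation":[0,0,0],"fingers":0.5},{"delta_pos":[0.015,-0.01,0],"rotation":[0,0,0],"fingers":0.5},{"delta_pos":[0,0,0],"rotation":[0,0,0],"fingers":0.5}]';python3 -m jog '[{"delta_pos":[0,0,0],"rotation":[0,0,0],"fingers":0.5},{"delta_pos":[0,0,0],"rotation":[0,0,0],"fingers":0.5}]';python3 -c "
from h import *
np.set_printoptions(precision=4,suppress=True)
s=manip.state();print(s['position'],s['tcp_rot'],s['qvel'])
c,p,d=grab('wrist','w14')"
```

```text
time_s: 13.68
position: [0.6153, 0.0677, 0.2561]
tcp_rot: [0.999, 0.055, -0.002, -0.0]
contact_force: [-0.7, -0.8, 0.0]
gripper_width: 0.0427
time_s: 13.85
position: [0.6133, 0.0655, 0.2578]
tcp_rot: [0.999, 0.053, -0.002, 0.0]
contact_force: [0.4, -0.9, 0.2]
gripper_width: 0.043
[0.6133 0.0655 0.2578] [ 0.9986  0.0533 -0.0016  0.0004] [-0.0057 -0.0214  0.0051  0.0037 -0.0032  0.001 ]
```

View pics/w14.png

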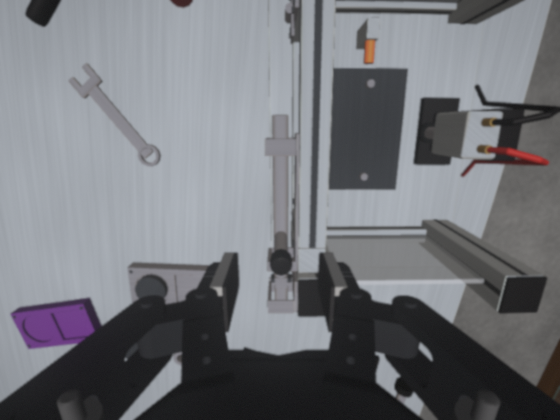

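```bash
python3 - <<'E'
from h import *
np.set_printoptions(precision=4,suppress=True)
c,p,d=load('w14')
g=cv2.resize(p[190:330,230:330,::-1],None,fx=4.2,fy=4.2,interpolation=cv2.INTER_CUBIC)
cv2.imwrite('pics/c14.png',cv2.convertScaleAbs(g,alpha=1.4))
q=p.astype(int).max(2);m=(q<60).astype(np.uint8);m[:,:265]=0;m[:,297:]=0;m[:240]=0;m[280:]=0
n,l,s,ce=cv2.connectedComponentsWithStats(m)
for i in range(1,n):
  if s[i,4]>50: print(s[i],ce[i],onz(c,*ce[i],.225))
print(dep(c,d,281,262),dep(c,d,279,263))
# gate top edges
for v in (60,120,180,230): print([onz(c,u,v,.185)[:2] for u in (300,330)])
print('bolt pts',[np.round(dep(c,d,281,v),4) for v in (125,180,210,225,250)])
print('lat',[np.round(dep(c,d,u,180),4) for u in (270,275,280,285,290,295,300)])
E
```

```text
[271 250  21  24 403] [280.5434 261.4243] [0.6176 0.0391 0.225 ]
[0.618  0.0383 0.2243] [0.6166 0.0375 0.2247]
[array([0.6164, 0.1882]), array([0.6391, 0.1907])]
[array([0.6219, 0.1446]), array([0.6457, 0.1472])]
[array([0.628 , 0.0964]), array([0.6533, 0.0992])]
[array([0.6338, 0.0519]), array([0.6603, 0.0547])]
bolt pts [array([0.6073, 0.1391, 0.1767]), array([0.6124, 0.0927, 0.1741]), array([0.6154, 0.0649, 0.1728]), array([0.6171, 0.05  , 0.1714]), array([0.6176, 0.0434, 0.2132])]
lat [array([ 0.6006,  0.0591, -0.0009]), array([0.6071, 0.0918, 0.172 ]), array([0.6115, 0.0926, 0.1738]), array([0.6057, 0.1388, 0.4274]), array([0.6298, 0.064 , 0.0087]), array([0.625 , 0.0932, 0.1692]), array([0.6281, 0.0963, 0.184 ])]
```

View pics/c14.png

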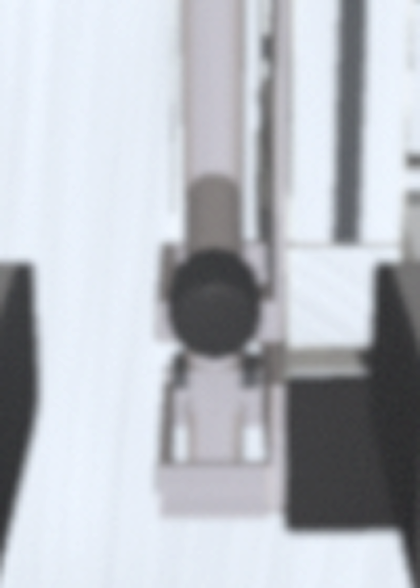

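```bash
python3 -c "
from h import *
c,p,d=load('w14'); print(onz(c,281,264.8,.225))"
python3 -m jog '[{"delta_pos":[0.001,0.022,0.015],"rotation":[0,0,0],"fingers":0.5},{"delta_pos":[0.001,0.022,0.03],"rotation":[0,0,0],"fingers":0.5},{"delta_pos":[0,0.006,0.03],"rotation":[0,0,0],"fingers":0.5},{"delta_pos":[0,0,0],"rotation":[0,0,0],"fingers":0.5},{"delta_pos":[0,0,0],"rotation":[0,0,0],"fingers":0.5},{"delta_pos":[0,0,0],"rotation":[0,0,0],"fingers":0.5}]';python3 -c "
from h import *
np.set_printoptions(precision=4,suppress=True)
s=manip.state();print(s['position'],s['tcp_rot'],s['qvel'])
c,p,d=grab('wrist','w15');cs,ps,ds=grab('scene','s15')
a=cv2.resize(ps[130:230,300:400,::-1],None,fx=4,fy=4,interpolation=cv2.INTER_CUBIC)
b=cv2.resize(p[190:340,200:360,::-1],None,fx=2.5,fy=2.667)
cv2.imwrite('pics/c15.png',np.hstack([a,b]))"
```

```text
[0.61826693 0.03630489 0.225     ]
time_s: 14.4
position: [0.6192, 0.0365, 0.2148]
tcp_rot: [0.999, 0.053, 0.0, 0.0]
contact_force: [0.2, 0.8, 0.5]
gripper_width: 0.0426
[0.6192 0.0365 0.2148] [0.9986 0.0534 0.0005 0.    ] [ 0.0121 -0.0093 -0.0229 -0.0021 -0.0024  0.0028]
```

View pics/c15.png

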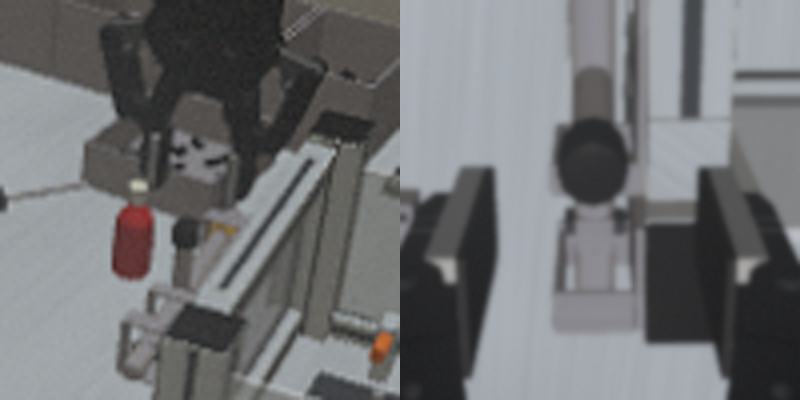

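```bash
python3 -m jog '[{"delta_pos":[-0.001,0,0.015],"rotation":[0,0,0],"fingers":0.5},{"delta_pos":[0,0,0.02],"rotation":[0,0,0],"fingers":0.5},{"delta_pos":[0,0,0.014],"rotation":[0,0,0],"fingers":0.5},{"delta_pos":[0,0,0],"rotation":[0,0,0],"fingers":0.5},{"delta_pos":[0,0,0],"rotation":[0,0,0],"fingers":0.5},{"delta_pos":[0,0,0],"rotation":[0,0,0],"fingers":0.5}]';python3 -c "
from h import *
np.set_printoptions(precision=4,suppress=True)
s=manip.state();print(s['position'],s['tcp_rot'],s['contact_force'])
c,p,d=grab('wrist','w16');cs,ps,ds=grab('scene','s16')
a=cv2.resize(ps[130:230,300:400,::-1],None,fx=4,fy=4,interpolation=cv2.INTER_CUBIC)
b=cv2.resize(p[190:340,200:360,::-1],None,fx=2.5,fy=2.667)
cv2.imwrite('pics/c16.png',np.hstack([a,b]))"
```

```text
time_s: 15.0
position: [0.6184, 0.0373, 0.1843]
tcp_rot: [0.999, 0.054, -0.0, -0.0]
contact_force: [-0.7, 0.3, 0.8]
gripper_width: 0.0426
[0.6184 0.0373 0.1843] [ 0.9985  0.0539 -0.0003 -0.    ] [-0.7064  0.321   0.8017]
```

View pics/c16.png

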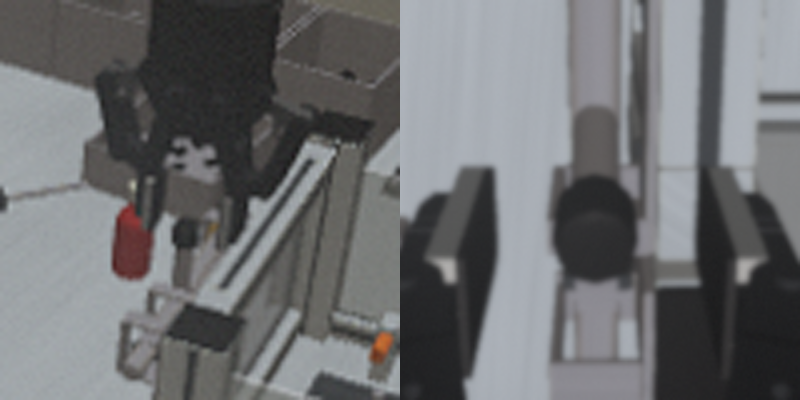

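```bash
python3 -m jog '[{"delta_pos":[-0.0003,0.001,0.0025],"rotation":[0,0,0],"fingers":0.4},{"delta_pos":[0,0,0],"rotation":[0,0,0],"fingers":0.3},{"delta_pos":[0,0,0],"rotation":[0,0,0],"fingers":0.2},{"delta_pos":[0,0,0],"rotation":[0,0,0],"fingers":0.1},{"delta_pos":[0,0,0],"rotation":[0,0,0],"fingers":0},{"delta_pos":[0,0,0],"rotation":[0,0,0],"fingers":0}]';python3 -c "
from h import *
np.set_printoptions(precision=4,suppress=True)
s=manip.state();print(s['position'],s['tcp_rot'],s['contact_force'],s['gripper_width'])
c,p,d=grab('wrist','w17');cs,ps,ds=grab('scene','s17')
a=cv2.resize(ps[130:230,300:400,::-1],None,fx=4,fy=4,interpolation=cv2.INTER_CUBIC)
b=cv2.resize(p[190:340,200:360,::-1],None,fx=2.5,fy=2.667)
cv2.imwrite('pics/c17.png',np.hstack([a,b]))"
```

```text
time_s: 15.6
position: [0.6185, 0.0363, 0.1835]
tcp_rot: [0.999, 0.054, 0.0, 0.0]
contact_force: [-0.7, -0.5, 1.2]
gripper_width: 0.0149
[0.6185 0.0363 0.1835] [0.9986 0.0538 0.0001 0.0001] [-0.7273 -0.4605  1.1693] 0.01490175366845336
```

View pics/c17.png

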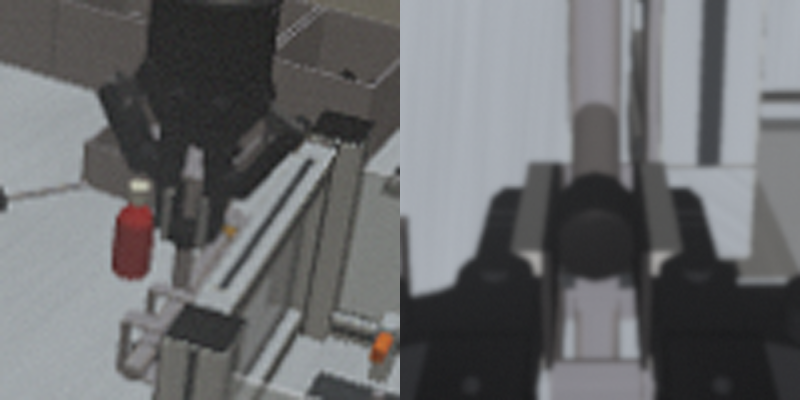

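The knob is gripped (15 mm reading, about the same 3 mm under-read as the blank). Lifting by about 6 mm.

```bash
python3 -m jog '[{"delta_pos":[0,0,-0.005],"rotation":[0,0,0],"fingers":0},{"delta_pos":[0,0,-0.005],"rotation":[0,0,0],"fingers":0},{"delta_pos":[0,0,0],"rotation":[0,0,0],"fingers":0},{"delta_pos":[0,0,0],"rotation":[0,0,0],"fingers":0}]'
```

```text
time_s: 16.03
position: [0.6177, 0.0376, 0.188]
tcp_rot: [0.999, 0.054, -0.001, -0.001]
contact_force: [1.0, 4.3, -7.4]
gripper_width: 0.0151
```

```bash
python3 -m jog '[{"delta_pos":[0,-0.003,0],"rotation":[0,0,0],"fingers":0},{"delta_pos":[0,-0.002,-0.001],"rotation":[0,0,0],"fingers":0},{"delta_pos":[0,0,0],"rotation":[0,0,0],"fingers":0},{"delta_pos":[0,0,0],"rotation":[0,0,0],"fingers":0}]'; python3 -c "
from h import *
np.set_printoptions(precision=4,suppress=True)
s=manip.state();print(s['position'],s['tcp_rot'],s['contact_force'],s['torque'])
c,p,d=grab('wrist','w18');cs,ps,ds=grab('scene','s18')
a=cv2.resize(ps[170:230,320:380,::-1],None,fx=7,fy=7,interpolation=cv2.INTER_CUBIC)
cv2.imwrite('pics/c18.png',a)"
```

```text
time_s: 16.37
position: [0.6179, 0.0388, 0.1898]
tcp_rot: [0.999, 0.054, -0.0, 0.001]
contact_force: [0.1, -0.7, -4.8]
gripper_width: 0.0152
[0.6179 0.0388 0.1898] [ 0.9985  0.0539 -0.0003  0.0007] [ 0.0858 -0.6766 -4.8242] [-0.3429 -0.0747 -0.0209]
```

View pics/c18.png

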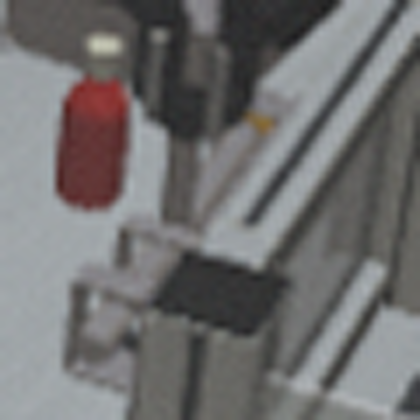

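```bash
python3 -m jog '[{"delta_pos":[0,-0.005,0.0003],"rotation":[0,0,0],"fingers":0},{"delta_pos":[0,-0.007,0.0004],"rotation":[0,0,0],"fingers":0},{"delta_pos":[0,-0.007,0.0004],"rotation":[0,0,0],"fingers":0},{"delta_pos":[0,0,0],"rotation":[0,0,0],"fingers":0}]'; python3 -c "
from h import *
np.set_printoptions(precision=4,suppress=True)
s=manip.state();print(s['position'],s['tcp_rot'],s['contact_force'],s['torque'])"
```

```text
time_s: 16.8
position: [0.6166, 0.0519, 0.1891]
tcp_rot: [0.999, 0.054, -0.0, -0.0]
contact_force: [0.3, -0.4, -4.9]
gripper_width: 0.015
[0.6166 0.0519 0.1891] [ 0.9985  0.054  -0.0001 -0.0004] [ 0.2704 -0.3871 -4.8889] [-0.2056 -0.0027 -0.0366]
```

```bash
python3 -m jog '[{"delta_pos":[0,-0.009,0.0006],"rotation":[0,0,0],"fingers":0},{"delta_pos":[0,-0.009,0.0006],"rotation":[0,0,0],"fingers":0},{"delta_pos":[0,-0.009,0.0006],"rotation":[0,0,0],"fingers":0},{"delta_pos":[0,0,0],"rotation":[0,0,0],"fingers":0}]'; python3 -m jog '[{"delta_pos":[0,-0.009,0.0006],"rotation":[0,0,0],"fingers":0},{"delta_pos":[0,-0.009,0.0006],"rotation":[0,0,0],"fingers":0},{"delta_pos":[0,-0.009,0.0006],"rotation":[0,0,0],"fingers":0},{"delta_pos":[0,0,0],"rotation":[0,0,0],"fingers":0}]'; python3 -c "
from h import *
np.set_printoptions(precision=4,suppress=True)
s=manip.state();print(s['position'],s['tcp_rot'],s['contact_force'],s['torque'])
c,p,d=grab('wrist','w19');cs,ps,ds=grab('scene','s19')
a=cv2.resize(ps[170:230,320:380,::-1],None,fx=7,fy=7,interpolation=cv2.INTER_CUBIC)
b=cv2.resize(p[190:340,200:330,::-1],None,fx=2.8,fy=2.8)
cv2.imwrite('pics/c19.png',np.hstack([a,b]))"
```

```text
time_s: 17.13
position: [0.6152, 0.0685, 0.1889]
tcp_rot: [0.999, 0.054, 0.0, -0.001]
contact_force: [-0.7, 0.0, -0.3]
gripper_width: 0.015
time_s: 17.47
position: [0.6133, 0.0849, 0.1873]
tcp_rot: [0.999, 0.054, 0.0, -0.001]
contact_force: [-1.5, 1.2, 0.2]
gripper_width: 0.0152
[0.6133 0.0849 0.1873] [ 0.9985  0.054   0.0001 -0.001 ] [-1.4722  1.2039  0.1941] [0.0861 0.2818 0.0188]
```

View pics/c19.png

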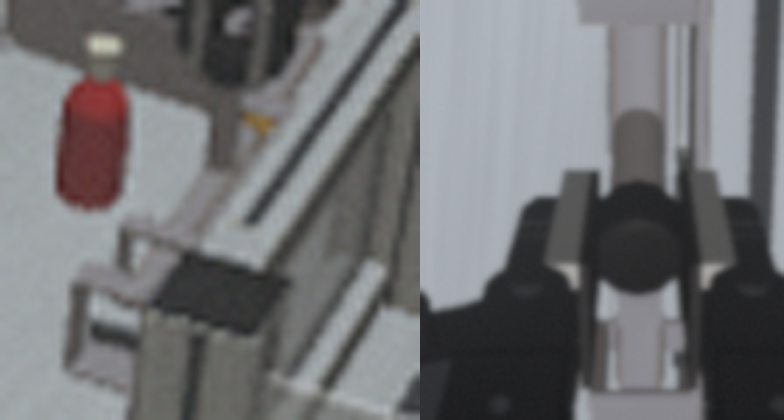

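```bash
python3 - <<'E'
from h import *
np.set_printoptions(precision=4,suppress=True)
c,p,d=load('w14')
print('edge',onz(c,230+285/4.2,190+348/4.2,.185),onz(c,230+285/4.2,190+375/4.2,.185))
ct,_,_=load('top0')
print('hinge end top',onz(ct,90+172/4,60+350/4,.185),'edge top',onz(ct,90+585/4,60+300/4,.185))
a=np.arctan2(.6338-.6164,.1882-.0519);print('yaw deg',np.degrees(a))
E
```

```text
edge [0.6373 0.0094 0.185 ] [0.6381 0.0027 0.185 ]
hinge end top [0.6105 0.2592 0.185 ] edge top [0.6352 0.0131 0.185 ]
yaw deg 7.275004957889289
```

The keeper is empty and the bolt is drawn about 46 mm. I'll start swinging the gate gently and watch the force.

```bash
python3 -m jog '[{"delta_pos":[-0.005,-0.0004,0],"rotation":[0,0,0.0027],"fingers":0},{"delta_pos":[-0.0098,-0.0008,0],"rotation":[0,0,0.0053],"fingers":0},{"delta_pos":[0,0,0],"rotation":[0,0,0],"fingers":0},{"delta_pos":[0,0,0],"rotation":[0,0,0],"fingers":0}]'; python3 -c "
from h import *
np.set_printoptions(precision=4,suppress=True)
s=manip.state();print(s['position'],s['tcp_rot'],s['contact_force'],s['torque'])"
```

```text
time_s: 17.9
position: [0.6054, 0.0833, 0.1874]
tcp_rot: [1.0, 0.029, 0.001, -0.0]
contact_force: [1.9, 2.2, -1.1]
gripper_width: 0.0153
[0.6054 0.0833 0.1874] [ 0.9996  0.0288  0.0013 -0.0004] [ 1.8702  2.1612 -1.1458] [ 0.2415 -0.2253  0.1096]
```

```bash
python3 -m jog '[{"delta_pos":[-0.0098,-0.0004,0],"rotation":[0,0,0.0053],"fingers":0},{"delta_pos":[-0.0098,-0.0004,0],"rotation":[0,0,0.0053],"fingers":0},{"delta_pos":[-0.0098,-0.0006,0],"rotation":[0,0,0.0053],"fingers":0},{"delta_pos":[-0.0098,-0.0006,0],"rotation":[0,0,0.0053],"fingers":0},{"delta_pos":[0,0,0],"rotation":[0,0,0],"fingers":0}]'; python3 -c "
from h import *
np.set_printoptions(precision=4,suppress=True)
s=manip.state();print(s['position'],s['tcp_rot'],s['contact_force'],s['torque'])
cs,ps,ds=grab('scene','s20')
c,p,d=grab('wrist','w20')
a=cv2.resize(ps[140:240,300:400,::-1],None,fx=4,fy=4,interpolation=cv2.INTER_CUBIC)
b=cv2.resize(p[140:340,200:400,::-1],None,fx=2,fy=2)
cv2.imwrite('pics/c20.png',np.hstack([a,b]))"
```

```text
time_s: 18.32
position: [0.5809, 0.0841, 0.1871]
tcp_rot: [0.999, -0.038, 0.0, -0.0]
contact_force: [2.6, 1.3, -0.2]
gripper_width: 0.015
[0.5809 0.0841 0.1871] [ 0.9993 -0.0381  0.0004 -0.0002] [ 2.627   1.3331 -0.1628] [ 0.1758 -0.4404  0.0349]
```

View pics/c20.png

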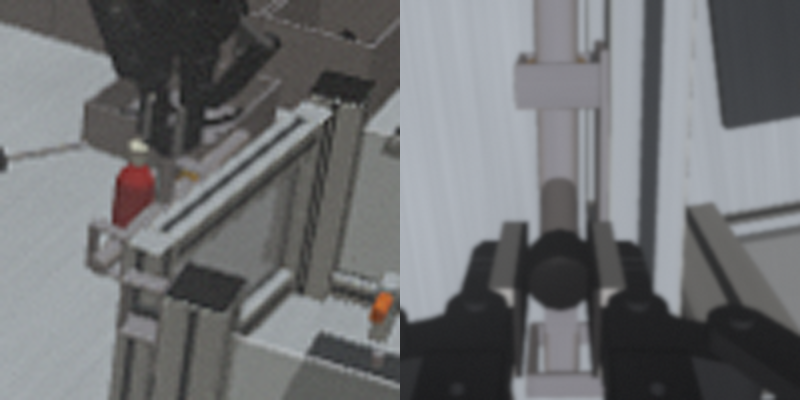

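```bash
python3 -m jog '[{"delta_pos":[-0.0098,-0.0018,0],"rotation":[0,0,0.0053],"fingers":0},{"delta_pos":[-0.0098,-0.0018,0],"rotation":[0,0,0.0053],"fingers":0},{"delta_pos":[-0.0098,-0.0018,0],"rotation":[0,0,0.0053],"fingers":0},{"delta_pos":[0,0,0],"rotation":[0,0,0],"fingers":0}]'; python3 -m jog '[{"delta_pos":[-0.0098,-0.0014,0],"rotation":[0,0,0.0053],"fingers":0},{"delta_pos":[-0.0098,-0.0014,0],"rotation":[0,0,0.0053],"fingers":0},{"delta_pos":[-0.0098,-0.001,0],"rotation":[0,0,0.0053],"fingers":0},{"delta_pos":[0,0,0],"rotation":[0,0,0],"fingers":0},{"delta_pos":[0,0,0],"rotation":[0,0,0],"fingers":0},{"delta_pos":[0,0,0],"rotation":[0,0,0],"fingers":0}]'; python3 -c "
from h import *
np.set_printoptions(precision=4,suppress=True)
s=manip.state();print(s['position'],s['tcp_rot'],s['contact_force'],s['torque'])
cs,ps,ds=grab('scene','s21');ct,pt,dt=grab('top','t21')
c,p,d=grab('wrist','w21')
a=cv2.resize(ps[140:240,300:400,::-1],None,fx=4,fy=4,interpolation=cv2.INTER_CUBIC)
b=cv2.resize(p[140:340,200:400,::-1],None,fx=2,fy=2)
cv2.imwrite('pics/c21.png',np.hstack([a,b]))
cv2.imwrite('pics/c21t.png',cv2.convertScaleAbs(cv2.resize(pt[90:260,90:330,::-1],None,fx=3.2,fy=3.2,interpolation=cv2.INTER_CUBIC),alpha=1.5))"
```

```text
time_s: 18.75
position: [0.5637, 0.0881, 0.1872]
tcp_rot: [0.996, -0.087, 0.0, 0.001]
contact_force: [1.2, -2.2, -0.3]
gripper_width: 0.0148
time_s: 19.25
position: [0.548, 0.0943, 0.1874]
tcp_rot: [0.991, -0.137, 0.001, 0.0]
contact_force: [0.7, -2.9, 0.5]
gripper_width: 0.0153
[0.548  0.0943 0.1874] [ 0.9906 -0.1367  0.0008  0.0003] [ 0.7209 -2.8756  0.5411] [-0.4217 -0.2785  0.0524]
```

View pics/c21.png

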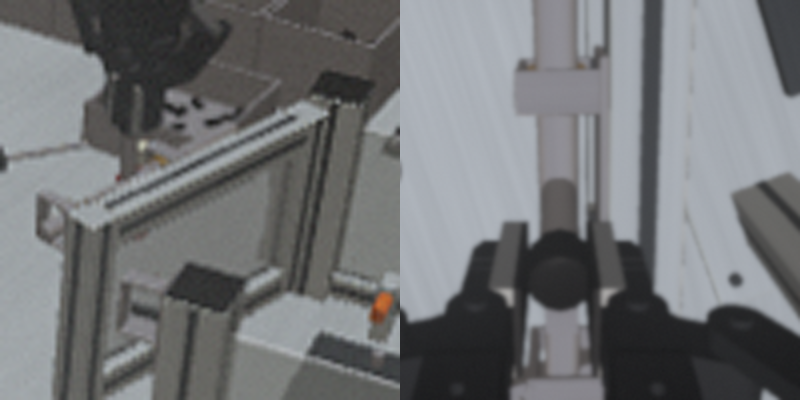

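View pics/c21t.png

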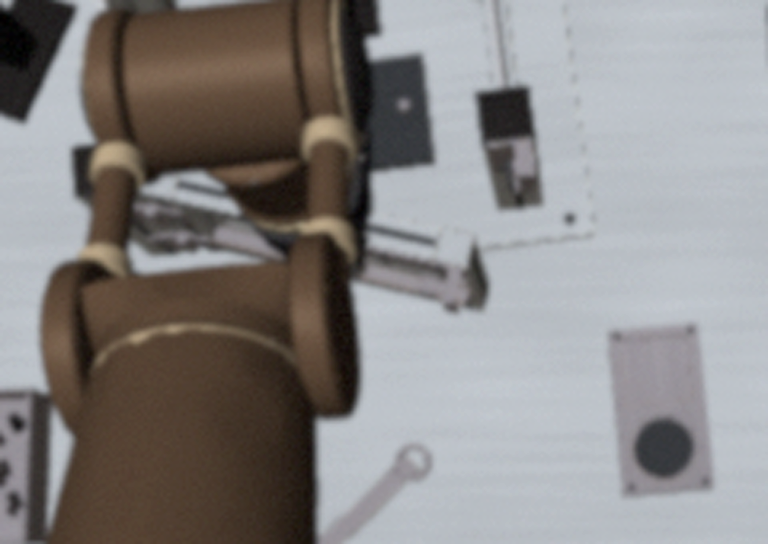

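```bash
python3 - <<'E'
from h import *
np.set_printoptions(precision=4,suppress=True)
cs,ps,ds=load('s21')
g=cv2.resize(ps[165:205,305:385,::-1],None,fx=9,fy=9,interpolation=cv2.INTER_CUBIC);cv2.imwrite('pics/c21s.png',g)
c0,p0,_=load('s19')
g=cv2.resize(p0[165:225,325:405,::-1],None,fx=9,fy=9,interpolation=cv2.INTER_CUBIC);cv2.imwrite('pics/c19s.png',g)
ct,pt,dt=load('t21'); print('top corner',onz(ct,90+475/3.2,90+232/3.2,.185),'slot end',onz(ct,90+433/3.2,90+241/3.2,.185))
E
```

```text
top corner [0.568  0.0081 0.185 ] slot end [0.5618 0.0387 0.185 ]
```

View pics/c21s.png

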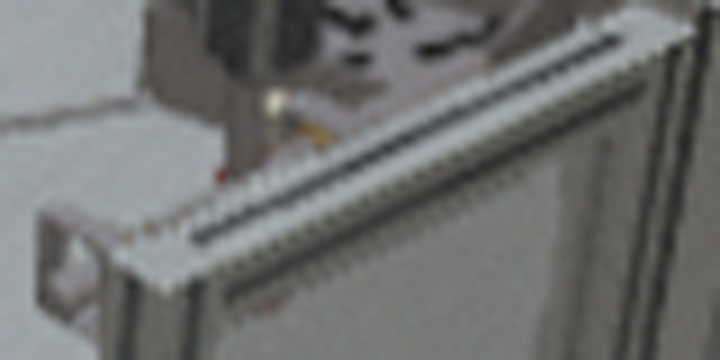

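View pics/c19s.png

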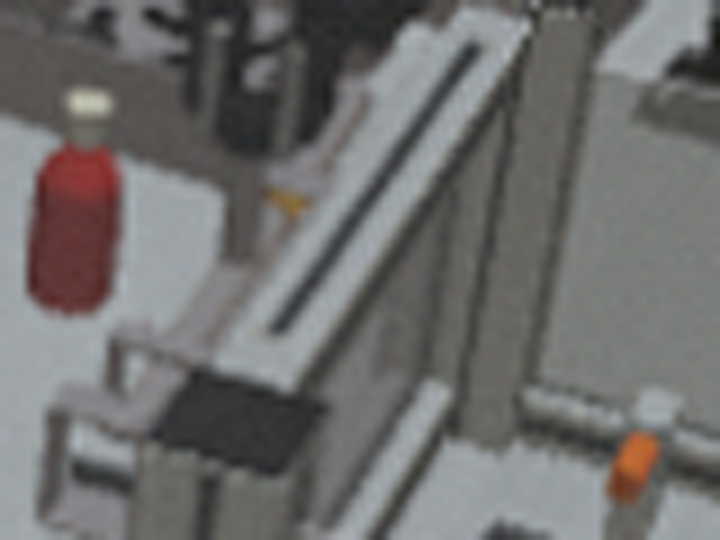

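```bash
python3 - <<'E'
from h import *
np.set_printoptions(precision=4,suppress=True)
cs,_,_=load('s21')
f=lambda ox,oy,x,y: onz(cs,ox+(x+.5)/9-.5,oy+(y+.5)/9-.5,.185)[:2]
o=[f(305,165,197,240),f(305,165,618,42)];s=[f(325,165,275,330),f(325,165,475,45)]
an=lambda q: np.arctan2(*(q[0]-q[1]))
print(o,s,an(s)-an(o),np.linalg.norm(o[0]-o[1]),np.linalg.norm(s[0]-s[1]))
a=f(305,165,120,250);b=f(325,165,220,360);print('corner',a,b,np.linalg.norm(a-b))
h=np.array([.608,.262])
v0=np.array([.6133,.0849])-h; v1=np.array([.548,.0943])-h
print(np.arctan2(*v0)-np.arctan2(*v1),np.linalg.norm(v0),np.linalg.norm(v1))
E
```

```text
[array([0.563 , 0.0405]), array([0.6139, 0.2293])] [array([0.6457, 0.0411]), array([0.6244, 0.2347])] 5.91068421279191 0.19553704914858583 0.19475293662105272
corner [0.5476 0.0223] [0.6399 0.0179] 0.09244619394172238
5.909677192930468 0.17717928772856043 0.1781103309749325
```

```bash
python3 -m jog '[{"delta_pos":[-0.0045,-0.0001,0],"rotation":[0,0,0.0025],"fingers":0},{"delta_pos":[-0.004,0.0001,0],"rotation":[0,0,0.0022],"fingers":0},{"delta_pos":[0,0,0],"rotation":[0,0,0],"fingers":0},{"delta_pos":[0,0,0],"rotation":[0,0,0],"fingers":0},{"delta_pos":[0,0,0],"rotation":[0,0,0],"fingers":0},{"delta_pos":[0,0,0],"rotation":[0,0,0],"fingers":0},{"delta_pos":[0,0,0],"rotation":[0,0,0],"fingers":0},{"delta_pos":[0,0,0],"rotation":[0,0,0],"fingers":0}]'; python3 -c "
from h import *
np.set_printoptions(precision=4,suppress=True)
s=manip.state();print(s['position'],s['tcp_rot'],s['contact_force'],s['torque'])
cs,ps,ds=grab('scene','s22');ct,pt,dt=grab('top','t22')
c,p,d=grab('wrist','w22')
g=cv2.resize(ps[165:205,305:385,::-1],None,fx=9,fy=9,interpolation=cv2.INTER_CUBIC);cv2.imwrite('pics/c22s.png',g)
s=manip.state();print(s['position'],s['tcp_rot'],s['contact_force'],s['qvel'])"
```

```text
time_s: 20.07
position: [0.5423, 0.0966, 0.1871]
tcp_rot: [0.988, -0.152, 0.0, -0.0]
contact_force: [1.4, -0.6, 1.4]
gripper_width: 0.015
[0.5423 0.0966 0.1871] [ 0.9884 -0.152   0.0001 -0.0002] [ 1.3528 -0.6372  1.3782] [-0.1131 -0.4134  0.0882]
[0.5422 0.0965 0.187 ] [ 0.9884 -0.152   0.0001 -0.0002] [ 2.1659 -0.6407  1.3818] [-0.0014  0.0004  0.0008 -0.0004 -0.0006  0.002 ]
```

View pics/c22s.png

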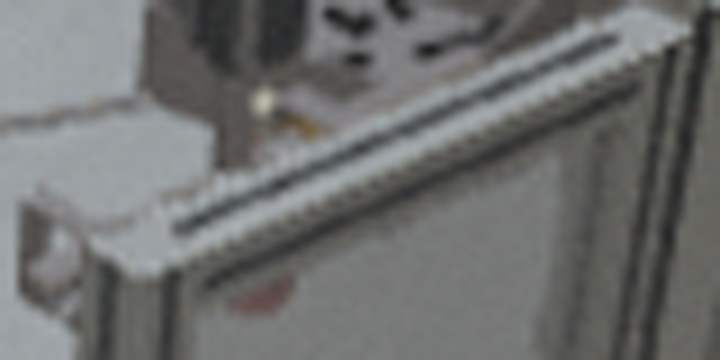

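View pics/s22.png

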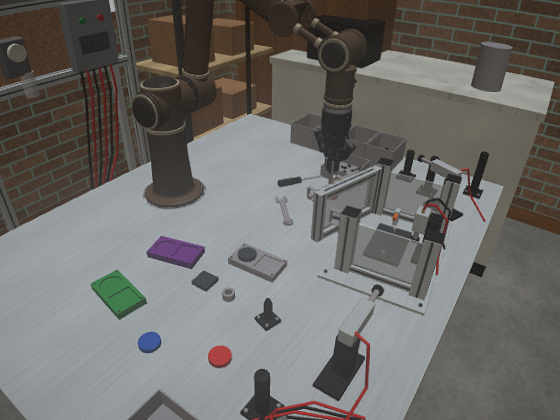

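View pics/w22.png

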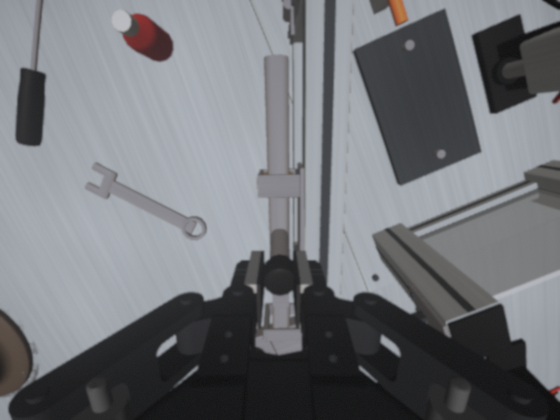

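```bash
python3 - <<'E'
from h import *
np.set_printoptions(precision=4,suppress=True)
cs,_,_=load('s22')
f=lambda ox,oy,x,y: onz(cs,ox+(x+.5)/9-.5,oy+(y+.5)/9-.5,.185)[:2]
o=[f(305,165,180,228),f(305,165,615,40)];s=[f(325,165,275,330),f(325,165,475,45)]
an=lambda q: np.arctan2(*(q[0]-q[1]))
print('angle',(an(o)-an(s))%(2*np.pi),np.linalg.norm(o[0]-o[1]))
a=f(305,165,93,237);b=f(325,165,220,360);print('corner',a,np.linalg.norm(a-b))
for t,rk,rb,re in (('w14',264.8,137,115),('w22',279,172,57)):
    c,p,d=load(t); K=onz(c,281 if t=='w14' else 279,rk,.225);B=onz(c,281,rb,.185);E=onz(c,278,re,.178)
    print(t,'knob-bracket',np.linalg.norm((K-B)[:2]),'end-bracket',np.linalg.norm((E-B)[:2]))
c,p,d=load('w22')
u,v=(247.7,254.6)
P=[dep(*(load('s22')[0],load('s22')[2]),246+i,255+j)[2] for i in(-3,0,3) for j in(-3,0,3)];print(np.round(P,4))
E
```

```text
angle 0.4051761697337417 0.19498792179259783
corner [0.5376 0.0239] 0.10252202621460524
w14 knob-bracket 0.09403894075587453 end-bracket 0.017451092488185573
w22 knob-bracket 0.04850967981114007 end-bracket 0.06366239557048911
[0.0279 0.0279 0.0279 0.0292 0.0277 0.0267 0.0307 0.0284 0.0254]
```

The gate angle measures about 0.405 rad with the edge about 102 mm out. The bolt is drawn about 46 mm, the blank is still seated and the arm is still. Handing in.

```bash
python3 -c "
from cell import manip
print(manip.close_job()); s=manip.state(); print(s['time_s'],s['position'],s['contact_force'],s['gripper_width'])"
```

```text
the job is handed in; nothing more can be done
None
the job is handed in; nothing more can be done
```

I laid the dark round blank in the steel nest's round pocket. Then I lifted the bolt by its knob, drew it clear of the keeper and swung the gate open. I handed in about 20 s into the run, with the gripper still holding the gate by the knob.

**Last checks:**
- **Blank:** right after release it lay flat, its top 26.5 mm above the bench everywhere (27 mm expected). The final scene picture still shows it seated, though depth there is noisier at 25–31 mm. It sits a little to one side of the pocket's clearance.
- **Bolt:** drawn about 46 mm, so clear of the keeper (36 mm needed). The wrist force stayed under about 9 N during the lift and draw.
- **Gate:** about 0.405 rad open, with the free edge about 102 mm out. The hold force was about 3 N and the arm was still.
- **Other things on the bench:** the collar, square blank, locating pin, wrench, threadlock and screwdriver looked in place in the last pictures.

**Disagreements:**
- The open fingertips touched the bench with the TCP at -33 mm, much lower than the given tool data suggests. I set the grasp heights from that touch, which reached about 15 N.
- The gripper width reads about 3 mm low.
- The top and scene cameras differed by up to 6 mm, so I relied on the wrist view for placing the blank and gripping the knob.

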